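Load the battery bay, turn its stud and hold the cover panel on the seal

TASK

The battery bay has its first cell in the one-dot pocket already: put the two cells that stand on the bench upright, button end up and fully home, into the other pockets in order, first the two-dot pocket, then the three-dot pocket. Then turn the winged quarter-turn stud until its wing lies across the short side of the bay, in line with the marks, let go of it, fit the cover panel squarely over it so that the wing comes up through the panel's slot, and press the panel down until the rubber seal is squeezed about halfway or more. Finish while still holding the panel pressed down, for a colleague to lock the stud, and leave the other things on the bench where they lie.

Things in the scene. Friction and masses are not known exactly. Their poses are not given: they have to be found in the camera images.
- bay: Fixed grey open-topped box, 120 (x) x 214 (y) x 67 mm, walls 10 mm, lugs 5 mm high out to x +-77 mm. Origin: centre of underside, z up. Deck inside at 45 mm height: three pockets in a row along y, marked with 1, 2, 3 black dots on their -x side (robot's side), and the stud near the -y end. A 10 mm high rubber seal lies on the rim: free top at 77 mm.
- pocket1 (a point): Centre of the mouth of the one-dot pocket, at deck height (bay frame x 0, y +68 mm). Pocket diameter 30 mm with a 2 mm chamfer, 30 mm deep.
- pocket2 (a point): The same for the two-dot pocket (bay frame x 0, y +26 mm).
- pocket3 (a point): The same for the three-dot pocket (bay frame x 0, y -16 mm), 50 mm from the stud's axis.
- stud (a joint): Winged quarter-turn stud, rad about the bay's upward z (growing counter-clockwise from above), stops at 0 and 2.2. At 0 the wing lies along the bay's y; at 1.571 along the bay's x, in line with the two black marks on the deck: there it passes the panel's slot. Starts between 0.2 and 0.9, stays where it is left; friction 0.04 N m.
- stud_wing (a point): On the stud's axis (bay frame x 0, y -66 mm), 94 mm above the bay's underside, at the height to grip: middle of the steel wing, 34 mm long, 9 mm thick, 85 to 102 mm above the bay's underside; below it is a neck 9 mm in diameter.
- seal (a joint): Squeeze of the springy rubber seal on the bay's rim in m: 0 free, 0.008 fully squeezed. Stiffness 2500 N/m; the panel's own weight gives about 0.001.
- panel: Loose aluminium cover panel, 120 (its x) x 214 (its y) x 5 mm, 0.25 kg, lying flat on the table. Origin: centre of the underside, z up. It covers the whole bay outline when its frame is over the bay's with x and y the same way.
- panel_handle (a point): Middle of the panel's bridge-handle bar, 29 mm above the panel's underside at the panel's centre: the bar is 70 mm long along the panel's x, 12 mm thick (y), from 23 to 35 mm above the underside.
- panel_slot (a point): Centre of the panel's through slot for the stud wing, 41 (x) by 16 (y) mm, at y -66 mm in the panel's frame, at mid thickness.
- cell_a: Loose battery cell, upright cylinder 26 mm in diameter, 50 mm long plus a 1.5 mm button on top, black sleeve with a steel band at the top, 65 g. Origin: centre of the lower end, z toward the button. Either bench cell may go in either pocket; when home it stands 20 mm out of the deck.
- cell_b: The same, second cell on the bench.
- cell_c: The same, the cell that stands in the one-dot pocket from the start and stays there.
- dip_fork: Dipping fork with a wooden handle, 15 x 206 x 15 mm, lying behind the cells; a bystander. Origin: centre of the underside.
- label_roll: Roll of round labels, 68 mm diameter, 46 mm high, at the front right; a bystander. Origin: centre of the underside.
Things that resemble listed ones, but are neither listed nor needed, are in the scene too. What is shaped like the cell_b but blue, green or red is not meant.

How it is judged:
On the way, in this order (a step that is already met when the one before it is completed fails the run):
1. a cell stands home in pocket 2 and is let go ((horizontal distance between cell_c and pocket1 below 0.006 m and z of cell_c in the frame of pocket1 below -0.026 m and angle between cell_c's own z axis and vertical below 0.12 rad) and ((horizontal distance between cell_a and pocket2 below 0.006 m and z of cell_a in the frame of pocket2 below -0.026 m and angle between cell_a's own z axis and vertical below 0.12 rad) or (horizontal distance between cell_b and pocket2 below 0.006 m and z of cell_b in the frame of pocket2 below -0.026 m and angle between cell_b's own z axis and vertical below 0.12 rad)) and contact force between the fingers and cell_a below 0.5 N and contact force between the fingers and cell_b below 0.5 N and contact force between the fingers and cell_c below 0.5 N), for 0.2 s.
2. a cell stands home in pocket 3 and is let go (all of step 1 and ((horizontal distance between cell_a and pocket3 below 0.006 m and z of cell_a in the frame of pocket3 below -0.026 m and angle between cell_a's own z axis and vertical below 0.12 rad) or (horizontal distance between cell_b and pocket3 below 0.006 m and z of cell_b in the frame of pocket3 below -0.026 m and angle between cell_b's own z axis and vertical below 0.12 rad))), for 0.2 s.
3. the stud's wing is turned in line with the slot direction and let go (value of joint stud between 1.42 and 1.72 rad and (horizontal distance between cell_c and pocket1 below 0.006 m and z of cell_c in the frame of pocket1 below -0.026 m and angle between cell_c's own z axis and vertical below 0.12 rad) and ((horizontal distance between cell_a and pocket2 below 0.006 m and z of cell_a in the frame of pocket2 below -0.026 m and angle between cell_a's own z axis and vertical below 0.12 rad) or (horizontal distance between cell_b and pocket2 below 0.006 m and z of cell_b in the frame of pocket2 below -0.026 m and angle between cell_b's own z axis and vertical below 0.12 rad)) and ((horizontal distance between cell_a and pocket3 below 0.006 m and z of cell_a in the frame of pocket3 below -0.026 m and angle between cell_a's own z axis and vertical below 0.12 rad) or (horizontal distance between cell_b and pocket3 below 0.006 m and z of cell_b in the frame of pocket3 below -0.026 m and angle between cell_b's own z axis and vertical below 0.12 rad)) and contact force between the fingers and stud below 0.5 N), for 0.2 s.
4. the panel is fitted over the stud and pressed on the seal (horizontal distance between panel_slot and stud_wing below 0.008 m and angle between the x axis of panel and the x axis of bay, either way round below 0.1 rad and angle between panel's own z axis and vertical below 0.06 rad and value of joint seal above 0.003 m and contact force between panel and seal above 5 N and contact force between the fingers and panel above 3 N), for 0.2 s.
At the end, for the whole second after the job is handed in: Every pocket holds an upright cell, home within 4 mm; the stud is within 0.15 rad of alignment; the panel is level and square to the bay (0.06, 0.10 rad), slot within 8 mm of the stud axis; the fingers hold it (over 3 N) and press, the seal squeezed over 3 mm (over 5 N) (all of step 4 and (horizontal distance between cell_c and pocket1 below 0.006 m and z of cell_c in the frame of pocket1 below -0.026 m and angle between cell_c's own z axis and vertical below 0.12 rad) and ((horizontal distance between cell_a and pocket2 below 0.006 m and z of cell_a in the frame of pocket2 below -0.026 m and angle between cell_a's own z axis and vertical below 0.12 rad) or (horizontal distance between cell_b and pocket2 below 0.006 m and z of cell_b in the frame of pocket2 below -0.026 m and angle between cell_b's own z axis and vertical below 0.12 rad)) and ((horizontal distance between cell_a and pocket3 below 0.006 m and z of cell_a in the frame of pocket3 below -0.026 m and angle between cell_a's own z axis and vertical below 0.12 rad) or (horizontal distance between cell_b and pocket3 below 0.006 m and z of cell_b in the frame of pocket3 below -0.026 m and angle between cell_b's own z axis and vertical below 0.12 rad)) and value of joint stud between 1.42 and 1.72 rad); the arm keeps its last pose, push and grip.
It fails at once if the dipping fork is pushed more than 40 mm (distance of dip_fork from where it was at the start of the episode above 0.04 m).
It fails at once if the label roll is pushed more than 40 mm (distance of label_roll from where it was at the start of the episode above 0.04 m).
It also fails if it takes over 72 s, if anything falls off the work surface, if the arm or the gripper's body presses on something with over 40 N, if the wrist force passes 120 N, or if a joint passes its speed limit or range.

ROBOT

A 6-joint arm with a two-finger parallel gripper is mounted at the origin on a cart in front of the work surface, level with it; the furniture and walls round the work are solid. World frame = base frame: x ahead of the robot, y to its left, z up, the work surface at z = 0. Lengths are in m, angles in rad, forces in N, time in s.
With the tool pointing down it reaches from about 0.225 to 0.875 m from the base axis. Payload 3.4 kg.
Tool frame: the origin (TCP) lies at the very end of the fingers, on their centre line; the grasp point (between the pads) lies behind it (manip.grasp_offset is the z of the grasp point in the tool frame, in m); z points along the fingers, y is the line along which they close (so a half turn about z gives the same grasp; the last joint's range is limited). The gripper opens to 85 mm and grips with 20 to 120 N. Pads are 22 mm wide; open, the fingers measure 114 mm over their backs; the gripper's body (76 mm by 85 mm) begins 54 mm behind the grasp point. The pads swing forward as they close: fully open they stand 13 mm farther back than shut.
Start: joints at [-1.315, 0.276, 1.505, -0, 1.361, -0.121], TCP at [0.212, -0.535, 0.197] pointing down, gripper open.
Joint ranges: [-2.89, 2.89], [-0.75, 2.08], [0.22, 2.7], [-1.18, 4.32], [0.11, 2.71], [-2.7, 2.7]. Speed limits (rad/s): [2.57, 2.57, 3.14, 3.14, 3.14, 3.14].

INTERFACE

Orientations are given as a unit quaternion [w, x, y, z].
In Python, from rig import manip gives the robot as it stands.
- The arm moves only by the shell command python3 -m pendant 'ROWS' [FORCE]. ROWS is JSON, a list of rows, each an object of numbers: "dx", "dy", "dz": the shift along the tool's x, y, z in m; "rx", "ry", "rz": the turn, a rotation vector about the tool's x, y, z in degrees; "hand": the finger opening in m, from 0 to 0.0854. In form: [{"dx": .., "dy": .., "dz": .., "rx": .., "ry": .., "rz": .., "hand": ..}, ...]. A call has 1 to 12 rows; each row shifts and turns the commanded pose from where the row before left it, along the tool's axes as they then stand; what a row does not reach is not made up. A row lasts 1/12 s, in which the tool goes at most 41.7 mm and 7.16 degrees, less where a joint would pass 70% of its speed; a pose out of reach is approached as far as the arm can. A call is refused whole if a number of a shift passes 0.0417 or a number of a turn 7.16, either way. A call with a gripper value outside its range is refused whole. The fingers move at their own pace and stop on an object; FORCE is the grip in N (left out, the last holds). Time passes only in rows, so rows that do not move let the fingers close. It gives the time, the measured TCP pose, the force, the opening and the grip force at its end, in the units of the state.
- manip.get_state(): the state, without advancing time (a new reading comes with each control period).
- manip.get_image(name): name is "side" or "top" or "wrist"; returns a dict with "frame" (400x640x3 uint8, red, green, blue), "fx", "fy", "cx", "cy" (pixels), "position" and "attitude" of the camera in the world; the wrist camera has in their place "mount" (4x4, takes a point from camera to tool coordinates, whose origin is the TCP and whose axes are the flange's). Camera axes: x right, y up, looking along -z (the intrinsics and any distortion apply to the point x, -y, -z); pixel columns grow to the right and rows downward; lengths in m; the calibration is good to about 2 mm. A picture is of the moment at which its call begins: read the wrist's pose just before it. There is no depth.
- manip.sign_off(): hands the job in; it is judged then, once.
The state is a dict: "clock": time; "qpos": joint angles; "qd": joint speeds; "effort": joint torques, N m; "position": TCP position; "ee_rot": TCP orientation; "contact_force": force on the tool from outside, world axes, zero at the start; "moment": the same for the moment, N m; "width": finger opening in m; "gripper_force": force on a finger pad.
Only numpy, scipy, OpenCV 4.12 (cv2) and the standard library are available. Lean on these libraries where they do the work, as an engineer would, in place of code of your own. Each camera call takes 0.05 s, during which the arm holds its last target. There are 200 camera calls.

## Working session

There is one attempt and no reset: what is moved stays moved. The work goes in short steps, Python scripts to look and compute and a shell command to move; the robot and the scene stay as the last step left them, time stands still between calls to the robot, and variables do not carry over. Pictures are saved under pics/ and viewed, at most 10 in all, crops included, and the job is handed in when it is done.

```bash
ls; mkdir -p pics; python3 - <<'E'
from rig import manip
import cv2, json
print(manip.get_state(), manip.grasp_offset)
for n in ("top","side"):
    i=manip.get_image(n); cv2.imwrite(f"pics/{n}0.png",i["frame"][:,:,::-1])
    print(n,{k:v for k,v in i.items() if k!="frame"})
i=manip.get_image("wrist"); print({k:v for k,v in i.items() if k!="frame"})
E
```

```text
pics
{'clock': 0.0, 'qpos': array([-1.31498357e+00,  2.76594601e-01,  1.50611860e+00,  1.56537576e-05,
        1.36069236e+00, -1.21015762e-01]), 'qd': array([ 1.07875612e-03,  1.19140924e-03, -4.03807406e-05,  4.64924431e-04,
       -2.05194272e-03,  8.57518312e-05]), 'effort': array([ 2.57495798e-03, -4.16764069e+01, -2.45806807e+01,  5.08786979e-05,
        1.12110190e-02, -4.29723057e-07]), 'position': array([ 0.21142919, -0.53409391,  0.19604578]), 'ee_rot': array([-9.04913680e-04,  9.82302385e-01,  1.87299767e-01, -5.34116478e-05]), 'contact_force': array([-0.07689845, -0.3598231 , -0.49041097]), 'moment': array([-0.01997604,  0.02141266, -0.06070906]), 'gripper_force': 0.0, 'width': 0.0855614484997939} -0.0187
top {'fx': 490.8750153319834, 'fy': 490.8750153319834, 'cx': 323.62630857849246, 'cy': 195.32138489476162, 'position': array([0.41630288, 0.00325498, 1.47919283]), 'attitude': array([-0.69701992, -0.02677324,  0.02280317,  0.71618883])}
side {'fx': 400.2202579148068, 'fy': 400.2202579148068, 'cx': 314.99420051362904, 'cy': 200.78607505136193, 'position': array([0.20275044, 0.86597867, 0.52596032]), 'attitude': array([-0.1333885 , -0.08940334,  0.53048044,  0.83234911])}
{'fx': 343.8642945270882, 'fy': 343.8642945270882, 'cx': 322.8053834063526, 'cy': 200.98293660798217, 'mount': array([[ 2.62290824e-04,  9.62739176e-01,  2.70431526e-01,
         6.93551920e-02],
       [ 9.99999534e-01, -1.30061226e-06, -9.65266719e-04,
        -3.56296978e-04],
       [-9.28948359e-04,  2.70431653e-01, -9.62738728e-01,
        -1.78056401e-01],
       [ 0.00000000e+00,  0.00000000e+00,  0.00000000e+00,
         1.00000000e+00]])}
```

View pics/top0.png

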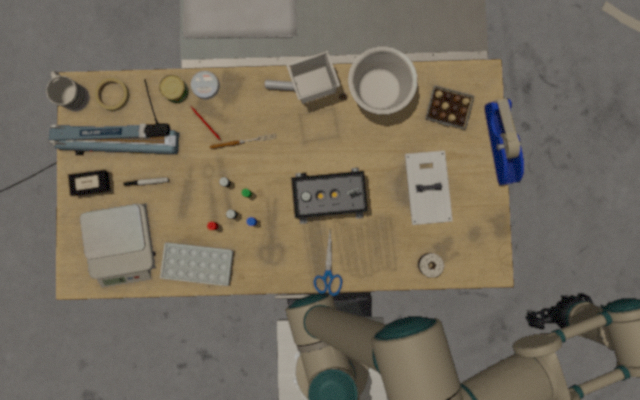

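View pics/side0.png

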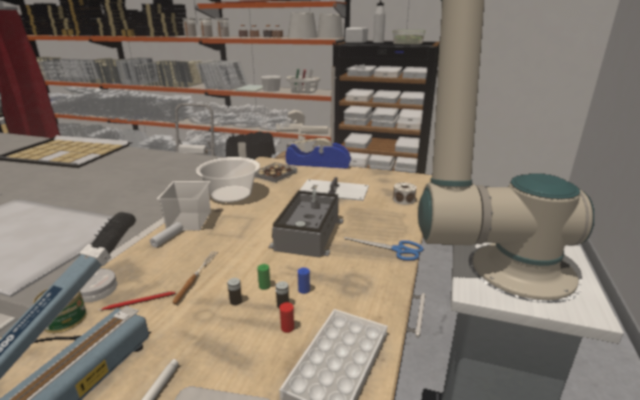

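The top view shows the bay at about (330,195), with pocket 1 and its cell on the left and the stud on the right. The black bench cells are at about (224,182) and (231,214). The panel is at (429,187) with its slot toward the top, and the label roll is at (431,265). The side view confirms that both bench cells stand upright and that the green, blue and red ones are decoys. I'll measure from an enlarged crop.

```bash
cat > h.py <<'E'
import numpy as np, cv2
from scipy.spatial.transform import Rotation as R
from rig import manip
def q2m(q): return R.from_quat(np.roll(q,-1)).as_matrix()
def cam(name):
    s=manip.get_state(); i=manip.get_image(name)
    if name=="wrist":
        T=np.eye(4);T[:3,:3]=q2m(s["ee_rot"]);T[:3,3]=s["position"]
        T=T@i["mount"]; i["P"]=T[:3,3]; i["M"]=T[:3,:3]
    else: i["P"]=i["position"]; i["M"]=q2m(i["attitude"])
    return i
def px2w(i,u,v,z):
    d=i["M"]@np.array([(u-i["cx"])/i["fx"],-(v-i["cy"])/i["fy"],-1.])
    return i["P"]+d*(z-i["P"][2])/d[2]
def w2px(i,p):
    c=i["M"].T@(np.array(p)-i["P"]); return np.array([i["cx"]-i["fx"]*c[0]/c[2], i["cy"]+i["fy"]*c[1]/c[2]])
def crop(i,fn,u0,v0,u1,v1,k):
    cv2.imwrite(fn,cv2.resize(i["frame"][v0:v1,u0:u1,::-1],None,fx=k,fy=k,interpolation=cv2.INTER_CUBIC))
E
python3 - <<'E'
from h import *
i=cam("top"); crop(i,"pics/t1.png",205,140,465,285,3)
for n,u,v,z in [("cellA",224,182,.05),("cellB",231,214,.05),("bay",330,195,.07),("panel",429,188,.005),("slot",427,165,.005),("cellc",306,197,.065),("roll",431,265,.046)]: print(n,px2w(i,u,v,z).round(4))
E
```

```text
cellA [0.5639 0.3005 0.05  ]
cellB [0.4696 0.2813 0.05  ]
bay [ 0.5158 -0.0085  0.07  ]
panel [ 0.5334 -0.3075  0.005 ]
slot [ 0.6032 -0.3044  0.005 ]
cellc [0.5123 0.0609 0.065 ]
roll [ 0.3065 -0.2952  0.046 ]
```

View pics/t1.png

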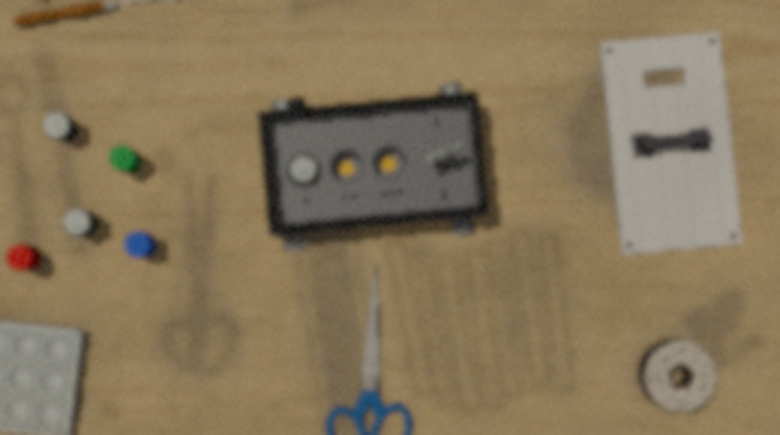

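```bash
python3 -m pendant '[{"dx":0.031,"dy":-0.006,"dz":-0.0045},{"dx":0.031,"dy":-0.006,"dz":-0.0045},{"dx":0.031,"dy":-0.006,"dz":-0.0045},{"dx":0.031,"dy":-0.006,"dz":-0.0045},{"dx":0.031,"dy":-0.006,"dz":-0.0045},{"dx":0.031,"dy":-0.006,"dz":-0.0045},{"dx":0.031,"dy":-0.006,"dz":-0.0045},{"dx":0.031,"dy":-0.006,"dz":-0.0045},{"dx":0.031,"dy":-0.006,"dz":-0.0045},{"dx":0.031,"dy":-0.006,"dz":-0.0045},{"dx":0.031,"dy":-0.006,"dz":-0.0045},{"dx":0.031,"dy":-0.006,"dz":-0.0045}]' 
python3 -m pendant '[{"rz":-7},{"rz":-7},{"rz":-7},{"rz":-7},{"rz":-7},{"rz":-7},{"rz":-7},{"rz":-7},{"rz":-7},{"rz":-7},{},{}]'
cat >> h.py <<'E'
def plan(p,yaw=None):
    "shift to world p in tool axes as they stand; rz (deg) to bring tool x to world yaw"
    s=manip.get_state(); M=q2m(s["ee_rot"]); d=M.T@(np.array(p)-s["position"])
    y0=np.degrees(np.arctan2(M[1,0],M[0,0])); 
    out=dict(t=round(s["clock"],2),pos=s["position"].round(4),yaw=y0.round(2),tilt=np.degrees(np.arccos(-M[2,2])).round(2),shift=d.round(4))
    if yaw is not None: out["rz"]=round(-((yaw-y0+180)%360-180),2)
    print(out)
E
python3 - <<'E'
from h import *
i=cam("wrist"); cv2.imwrite("pics/w1.png",i["frame"][:,:,::-1]); np.save("w1.npy",dict(i),allow_pickle=True)
plan([0.5,-0.05,.25],90)
t=cam("top")
f=lambda u,v,z: px2w(t,205+u/3,140+v/3,z).round(4)
print([f(*a,.077) for a in [(262,113),(477,93),(490,212),(273,233)]])
print([f(*a,.005) for a in [(601,44),(718,34),(740,243),(625,253)]])
print(f(58,125,.05),f(79,221,.05),f(303,170,.065))
E
```

```text
{'t': 0.25, 'pos': array([ 0.2115, -0.5344,  0.1965]), 'yaw': np.float64(21.59), 'tilt': np.float64(0.05), 'shift': array([ 0.4465, -0.3444, -0.0532]), 'rz': np.float64(-68.41)}
[array([0.5682, 0.0983, 0.077 ]), array([ 0.5817, -0.108 ,  0.077 ]), array([ 0.4675, -0.1166,  0.077 ]), array([0.4531, 0.0904, 0.077 ])]
[array([ 0.6364, -0.2402,  0.005 ]), array([ 0.6433, -0.3584,  0.005 ]), array([ 0.4324, -0.3711,  0.005 ]), array([ 0.4255, -0.2561,  0.005 ])]
[0.5648 0.2995 0.05  ] [0.4706 0.2803 0.05  ] [0.5132 0.0609 0.065 ]invalid input
invalid input
```

View pics/w1.png

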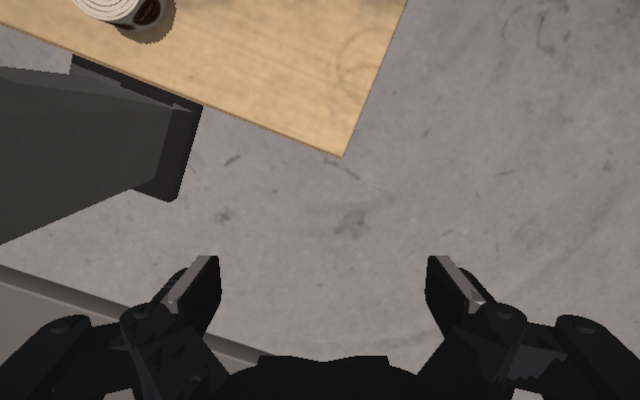

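That picture was taken at the start pose, because the rows were refused. It shows only the bench corner and the roll. Rows probably need every field, so I'll write them in full.

```bash
python3 -m pendant '[{"dx":0.031,"dy":-0.006,"dz":-0.0045,"rx":0,"ry":0,"rz":0,"hand":0.085},{"dx":0.031,"dy":-0.006,"dz":-0.0045,"rx":0,"ry":0,"rz":0,"hand":0.085},{"dx":0.031,"dy":-0.006,"dz":-0.0045,"rx":0,"ry":0,"rz":0,"hand":0.085},{"dx":0.031,"dy":-0.006,"dz":-0.0045,"rx":0,"ry":0,"rz":0,"hand":0.085},{"dx":0.031,"dy":-0.006,"dz":-0.0045,"rx":0,"ry":0,"rz":0,"hand":0.085},{"dx":0.031,"dy":-0.006,"dz":-0.0045,"rx":0,"ry":0,"rz":0,"hand":0.085},{"dx":0.031,"dy":-0.006,"dz":-0.0045,"rx":0,"ry":0,"rz":0,"hand":0.085},{"dx":0.031,"dy":-0.006,"dz":-0.0045,"rx":0,"ry":0,"rz":0,"hand":0.085},{"dx":0.031,"dy":-0.006,"dz":-0.0045,"rx":0,"ry":0,"rz":0,"hand":0.085},{"dx":0.031,"dy":-0.006,"dz":-0.0045,"rx":0,"ry":0,"rz":0,"hand":0.085},{"dx":0.031,"dy":-0.006,"dz":-0.0045,"rx":0,"ry":0,"rz":0,"hand":0.085},{"dx":0.031,"dy":-0.006,"dz":-0.0045,"rx":0,"ry":0,"rz":0,"hand":0.085}]' 
python3 -m pendant '[{"rz":-7,"dx":0,"dy":0,"dz":0,"rx":0,"ry":0,"hand":0.085},{"rz":-7,"dx":0,"dy":0,"dz":0,"rx":0,"ry":0,"hand":0.085},{"rz":-7,"dx":0,"dy":0,"dz":0,"rx":0,"ry":0,"hand":0.085},{"rz":-7,"dx":0,"dy":0,"dz":0,"rx":0,"ry":0,"hand":0.085},{"rz":-7,"dx":0,"dy":0,"dz":0,"rx":0,"ry":0,"hand":0.085},{"rz":-7,"dx":0,"dy":0,"dz":0,"rx":0,"ry":0,"hand":0.085},{"rz":-7,"dx":0,"dy":0,"dz":0,"rx":0,"ry":0,"hand":0.085},{"rz":-7,"dx":0,"dy":0,"dz":0,"rx":0,"ry":0,"hand":0.085},{"rz":-7,"dx":0,"dy":0,"dz":0,"rx":0,"ry":0,"hand":0.085},{"rz":-7,"dx":0,"dy":0,"dz":0,"rx":0,"ry":0,"hand":0.085},{"rz":0,"dx":0,"dy":0,"dz":0,"rx":0,"ry":0,"hand":0.085}]'
python3 - <<'E'
from h import *
i=cam("wrist"); cv2.imwrite("pics/w2.png",i["frame"][:,:,::-1]); np.save("w2.npy",dict(i),allow_pickle=True)
plan([0.5,-0.05,.25],93.5)
E
```

```text
clock: 1.3
position: [0.5322, -0.3298, 0.2511]
ee_rot: [0.0, 0.982, 0.187, -0.0]
contact_force: [-0.1, -0.4, 0.1]
width: 0.0848
gripper_force: 0.0
clock: 2.22
position: [0.5309, -0.3308, 0.2508]
ee_rot: [-0.0, 0.697, 0.718, -0.0]
contact_force: [-0.4, -0.1, 0.5]
width: 0.0849
gripper_force: 0.0
{'t': 2.27, 'pos': array([ 0.5309, -0.3308,  0.2508]), 'yaw': np.float64(91.45), 'tilt': np.float64(0.01), 'shift': array([ 0.2815, -0.0238,  0.0008]), 'rz': np.float64(-2.05)}
```

View pics/w2.png

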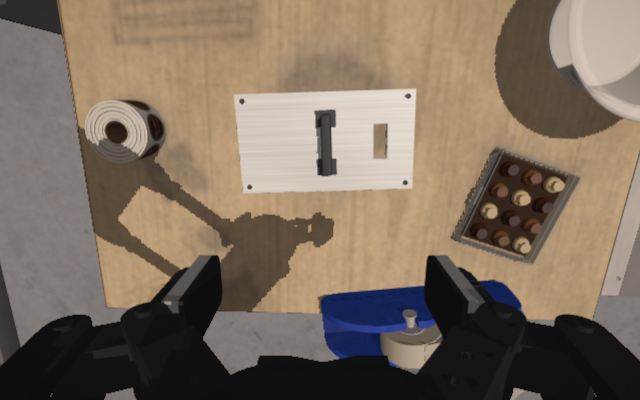

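The wrist view shows the panel with corners at about (236,96), (414,89), (413,187) and (243,193), the slot at (380,142) and the handle at (325,143). Next I'll move over the bay.

```bash
python3 -m pendant '[{"dx":0.036,"dy":-0.002,"dz":0,"rx":0,"ry":0,"rz":0,"hand":0.06},{"dx":0.036,"dy":-0.002,"dz":0,"rx":0,"ry":0,"rz":0,"hand":0.06},{"dx":0.036,"dy":-0.002,"dz":0,"rx":0,"ry":0,"rz":0,"hand":0.06},{"dx":0.036,"dy":-0.002,"dz":0,"rx":0,"ry":0,"rz":0,"hand":0.06},{"dx":0.036,"dy":-0.002,"dz":0,"rx":0,"ry":0,"rz":0,"hand":0.06},{"dx":0.036,"dy":-0.002,"dz":0,"rx":0,"ry":0,"rz":-1,"hand":0.06},{"dx":0.036,"dy":-0.002,"dz":0,"rx":0,"ry":0,"rz":-1,"hand":0.06},{"dx":0.036,"dy":-0.002,"dz":0,"rx":0,"ry":0,"rz":0,"hand":0.06},{"dx":0,"dy":0,"dz":0,"rx":0,"ry":0,"rz":0,"hand":0.06},{"dx":0,"dy":0,"dz":0,"rx":0,"ry":0,"rz":0,"hand":0.06}]'
python3 - <<'E'
from h import *
i=np.load("w2.npy",allow_pickle=True).item()
for p in [(236,96),(414,89),(413,187),(243,193),(380,142)]: print(px2w(i,*p,.005).round(4))
print("handle",px2w(i,325,143,.035).round(4))
i=cam("wrist"); cv2.imwrite("pics/w3.png",i["frame"][:,:,::-1]); np.save("w3.npy",dict(i),allow_pickle=True)
plan([0.5,.22,.25],93.5)
E
```

```text
clock: 3.1
position: [0.5048, -0.042, 0.2513]
ee_rot: [0.0, 0.684, 0.729, 0.0]
contact_force: [-0.3, -0.4, -0.1]
width: 0.0599
gripper_force: 0.0
[ 0.4269 -0.2555  0.005 ]
[ 0.6359 -0.2414  0.005 ]
[ 0.6466 -0.3591  0.005 ]
[ 0.4312 -0.3735  0.005 ]
[ 0.6006 -0.304   0.005 ]
handle [ 0.5333 -0.3041  0.035 ]
{'t': 3.15, 'pos': array([ 0.5052, -0.0433,  0.2511]), 'yaw': np.float64(93.58), 'tilt': np.float64(0.07), 'shift': array([0.2631, 0.0113, 0.0009]), 'rz': np.float64(0.08)}
```

View pics/w3.png

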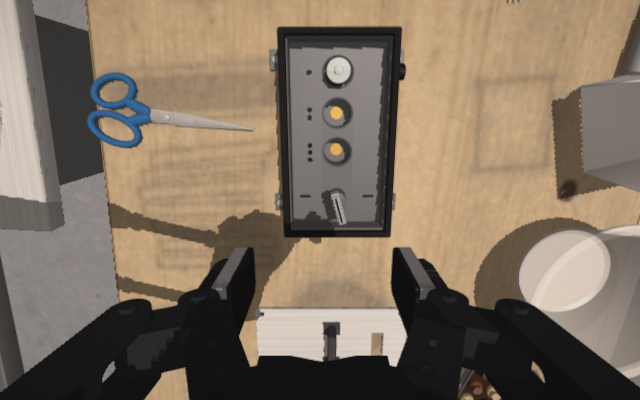

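The bay view shows the one-dot cell at (339,70), pocket 2 at (336,113), pocket 3 at (335,150), the marks at (305,196) and (368,196), and the wing from (333,194) to (344,223). The seal's outer corners are at (278,27), (401,27), (390,237) and (285,237).

```bash
python3 -m pendant '[{"dx":0.036,"dy":0.001,"dz":0,"rx":0,"ry":0,"rz":0,"hand":0.05},{"dx":0.036,"dy":0.001,"dz":0,"rx":0,"ry":0,"rz":0,"hand":0.05},{"dx":0.036,"dy":0.001,"dz":0,"rx":0,"ry":0,"rz":0,"hand":0.05},{"dx":0.036,"dy":0.001,"dz":0,"rx":0,"ry":0,"rz":0,"hand":0.05},{"dx":0.036,"dy":0.001,"dz":0,"rx":0,"ry":0,"rz":0,"hand":0.05},{"dx":0.036,"dy":0.001,"dz":0,"rx":0,"ry":0,"rz":0,"hand":0.05},{"dx":0.036,"dy":0.001,"dz":0,"rx":0,"ry":0,"rz":0,"hand":0.05},{"dx":0,"dy":0,"dz":0,"rx":0,"ry":0,"rz":0,"hand":0.05},{"dx":0,"dy":0,"dz":0,"rx":0,"ry":0,"rz":0,"hand":0.05}]'
python3 - <<'E'
from h import *
from scipy.optimize import least_squares
i=np.load("w3.npy",allow_pickle=True).item()
obs=[((-60,107,77),(278,27)),((60,107,77),(401,27)),((60,-107,77),(390,237)),((-60,-107,77),(285,237)),((0,26,45),(336.5,113)),((0,-16,45),(336,150)),((0,68,66),(339,70))]
X=np.array([o[0] for o in obs])/1e3; U=np.array([o[1] for o in obs])
def w(p,x): c,s=np.cos(p[2]),np.sin(p[2]); return np.array([p[0]+c*x[0]-s*x[1],p[1]+s*x[0]+c*x[1],x[2]])
r=least_squares(lambda p:np.ravel([w2px(i,w(p,x))-u for x,u in zip(X,U)]),[.517,-.009,.06],loss="soft_l1")
p=r.x; print("bay",p.round(4),np.degrees(p[2]).round(2)); print(r.fun.reshape(-1,2).round(1))
for n,x in [("p2",(0,.026,.045)),("p3",(0,-.016,.045)),("stud",(0,-.066,.094))]: print(n,w(p,x).round(4))
print("wing",px2w(i,333,194,.102).round(4),px2w(i,344,223,.102).round(4),"marks",px2w(i,305,196,.045).round(4),px2w(i,368,196,.045).round(4))
i=cam("wrist"); cv2.imwrite("pics/w4.png",i["frame"][:,:,::-1]); np.save("w4.npy",dict(i),allow_pickle=True)
for q in [(.5648,.2995,.05),(.4706,.2803,.05)]: print(w2px(i,q).round(1))
E
```

```text
clock: 3.9
position: [0.497, 0.2086, 0.2504]
ee_rot: [0.0, 0.684, 0.729, -0.0]
contact_force: [-0.1, -0.3, -0.8]
width: 0.0498
gripper_force: 0.0
bay [ 0.5188 -0.0074  0.06  ] 3.44
[[-2.9 -3.2]
 [ 3.2 -2.6]
 [ 0.9  2. ]
 [-3.3  1.6]
 [ 0.5  0.2]
 [ 0.4  2. ]
 [-0.5 -0. ]]
p2 [0.5172 0.0185 0.045 ]
p3 [ 0.5197 -0.0234  0.045 ]
stud [ 0.5227 -0.0733  0.094 ]
wing [ 0.5167 -0.0573  0.102 ] [ 0.5299 -0.0867  0.102 ] marks [ 0.4873 -0.0764  0.045 ] [ 0.56   -0.0718  0.045 ]
[392.4  86.7]
[301.5  99.9]
```

View pics/w4.png

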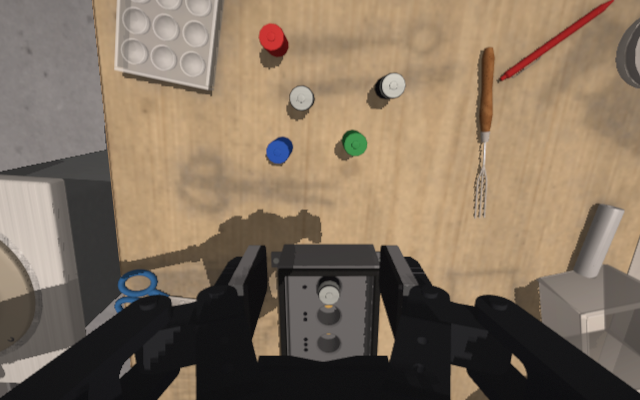

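The view shows cell A's top at (393,85) and cell B's top at (302,97), within 2–3 px of the top-camera prediction. The coloured decoys and the fork are clear of the fingers. I'll take cell B first.

```bash
python3 - <<'E'
from h import *
i=np.load("w4.npy",allow_pickle=True).item()
A=px2w(i,393,85,.0505);B=px2w(i,301.7,97.3,.0505);print(A,B); print("cellc from here",px2w(i,329,294,.0655))
plan([*B[:2],.031],93.5)
E
```

```text
[0.5651714  0.30123127 0.0505    ] [0.47075143 0.2829502  0.0505    ]
cellc from here [0.51441921 0.06139448 0.0655    ]
{'t': 3.95, 'pos': array([0.497 , 0.2074, 0.2505]), 'yaw': np.float64(93.53), 'tilt': np.float64(0.09), 'shift': array([ 0.0773, -0.0215,  0.2194]), 'rz': np.float64(0.03)}
```

```bash
python3 -m pendant '[{"dx":0.026,"dy":-0.0072,"dz":0.025,"rx":0,"ry":0,"rz":0,"hand":0.05},{"dx":0.026,"dy":-0.0072,"dz":0.025,"rx":0,"ry":0,"rz":0,"hand":0.05},{"dx":0.0253,"dy":-0.0071,"dz":0.025,"rx":0,"ry":0,"rz":0,"hand":0.05},{"dx":0,"dy":0,"dz":0.036,"rx":0,"ry":0,"rz":0,"hand":0.05},{"dx":0,"dy":0,"dz":0.036,"rx":0,"ry":0,"rz":0,"hand":0.05},{"dx":0,"dy":0,"dz":0.036,"rx":0,"ry":0,"rz":0,"hand":0.05},{"dx":0,"dy":0,"dz":0.0364,"rx":0,"ry":0,"rz":0,"hand":0.05},{"dx":0,"dy":0,"dz":0,"rx":0,"ry":0,"rz":0,"hand":0.05},{"dx":0,"dy":0,"dz":0,"rx":0,"ry":0,"rz":0,"hand":0.05}]' 40
python3 -m pendant '[{"dx":0,"dy":0,"dz":0,"rx":0,"ry":0,"rz":0,"hand":0.02},{"dx":0,"dy":0,"dz":0,"rx":0,"ry":0,"rz":0,"hand":0.02},{"dx":0,"dy":0,"dz":0,"rx":0,"ry":0,"rz":0,"hand":0.02},{"dx":0,"dy":0,"dz":0,"rx":0,"ry":0,"rz":0,"hand":0.02},{"dx":0,"dy":0,"dz":0,"rx":0,"ry":0,"rz":0,"hand":0.02},{"dx":0,"dy":0,"dz":0,"rx":0,"ry":0,"rz":0,"hand":0.02}]'
```

```text
clock: 4.7
position: [0.4696, 0.2818, 0.0303]
ee_rot: [-0.001, 0.686, 0.728, -0.002]
contact_force: [0.7, 0.4, 0.7]
width: 0.0499
gripper_force: 0.0
clock: 5.2
position: [0.4704, 0.2844, 0.0323]
ee_rot: [0.0, 0.685, 0.729, 0.001]
contact_force: [-0.2, 0.7, -0.5]
width: 0.02
gripper_force: 0.0
```

The fingers closed to 20 mm with no grip force, so the cell was missed. I'll look.

```bash
python3 - <<'E'
from h import *
i=cam("wrist"); t=cam("side"); 
a=i["frame"]; b=cv2.resize(t["frame"][230:350,190:350],(533,400),interpolation=cv2.INTER_CUBIC)
o=np.hstack([a[:, 120:520],b[:,:400]]); cv2.imwrite("pics/w5.png",o[:,:,::-1])
plan([.47,.283,.2],93.5)
E
```

```text
{'t': 5.3, 'pos': array([0.4701, 0.2843, 0.0318]), 'yaw': np.float64(93.6), 'tilt': np.float64(0.03), 'shift': array([-1.200e-03, -1.000e-04, -1.682e-01]), 'rz': np.float64(0.1)}
```

View pics/w5.png

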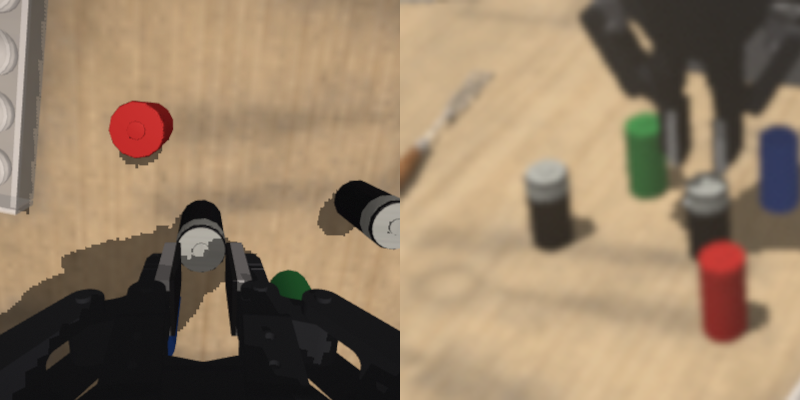

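The cell still stands, but ahead of the fingers in tool +x at about (321,248). I'll re-measure it and reopen.

```bash
python3 -m pendant '[{"dx":0,"dy":0,"dz":0,"rx":0,"ry":0,"rz":0,"hand":0.05},{"dx":0,"dy":0,"dz":0,"rx":0,"ry":0,"rz":0,"hand":0.05},{"dx":0,"dy":0,"dz":-0.04,"rx":0,"ry":0,"rz":0,"hand":0.05},{"dx":0,"dy":0,"dz":-0.04,"rx":0,"ry":0,"rz":0,"hand":0.05},{"dx":0,"dy":0,"dz":-0.02,"rx":0,"ry":0,"rz":0,"hand":0.05},{"dx":0,"dy":0,"dz":0,"rx":0,"ry":0,"rz":0,"hand":0.05},{"dx":0,"dy":0,"dz":0,"rx":0,"ry":0,"rz":0,"hand":0.05}]'
python3 - <<'E'
from h import *
i=cam("wrist"); plan([.47,.283,.031],93.5)
print("guess px",w2px(i,[.47,.283,.0505]),w2px(i,[.47,.305,.0505]))
t=cam("top"); print("top px",w2px(t,[.47,.283,.0505]),w2px(t,[.47,.305,.0505]))
def whites(im,box):
    u0,v0,u1,v1=box; h=cv2.cvtColor(im["frame"],cv2.COLOR_RGB2HSV)[v0:v1,u0:u1]
    m=((h[...,1]<40)&(h[...,2]>120)).astype(np.uint8)
    n,_,st,c=cv2.connectedComponentsWithStats(m)
    for k in range(1,n):
        if st[k,4]>15: print(st[k],(c[k]+[u0,v0]).round(1))
whites(i,(250,20,480,290)); print("top"); whites(t,(215,170,240,225))
np.save("w6.npy",dict(i),allow_pickle=True); cv2.imwrite("pics/w6.png",i["frame"][:,:,::-1])
E
```

```text
clock: 5.88
position: [0.4708, 0.2845, 0.1327]
ee_rot: [0.001, 0.685, 0.729, 0.001]
contact_force: [-0.2, 0.2, 0.3]
width: 0.0498
gripper_force: 0.0
{'t': 5.93, 'pos': array([0.4696, 0.284 , 0.1312]), 'yaw': np.float64(93.6), 'tilt': np.float64(0.02), 'shift': array([-0.001 ,  0.0003,  0.1002]), 'rz': np.float64(0.1)}
guess px [320.36093153 197.65129259] [322.11376565 170.0094366 ]
top px [230.37208264 213.8810238 ] [222.83148593 214.08571126]
[179 147  31  31 722] [444.1 181.9]
[ 55 164  31  29 701] [319.9 197.8]
top
[ 5  8  8  8 47] [223.2 181.4]
[12 40  7  8 48] [230.  213.5]
```

```bash
python3 - <<'E'
from h import *
s=cam("side"); w=np.load("w6.npy",allow_pickle=True).item()
for z in (.031,.045,.05,.06,.07,.08): print(z,[w2px(s,[.4701+d,.2843,z]).round(1) for d in (-.01,.01)])
print("obs (271,279.5),(286,279.5)")
# finger tip outline in wrist (opening 50): project tool points
Mo=w["mount"]
for z in (-.06,-.05,-.04,-.02,0): 
    p=np.linalg.inv(Mo)@np.array([.011,-.025,z,1]); print(z,(w["cx"]-w["fx"]*p[0]/p[2]).round(1),(w["cy"]+w["fy"]*p[1]/p[2]).round(1))
crop(w,"pics/w6c.png",220,150,440,300,3)
E
```

```text
0.031 [array([286.3, 294.1]), array([276.9, 292.1])]
0.045 [array([286. , 288.3]), array([276.6, 286.3])]
0.05 [array([285.9, 286.2]), array([276.4, 284.2])]
0.06 [array([285.7, 281.9]), array([276.2, 280. ])]
0.07 [array([285.5, 277.6]), array([275.9, 275.7])]
0.08 [array([285.3, 273.3]), array([275.7, 271.4])]
obs (271,279.5),(286,279.5)
-0.06 254.0 264.3
-0.05 258.8 253.2
-0.04 263.0 243.6
-0.02 269.9 227.6
0 275.3 214.9
```

View pics/w6c.png

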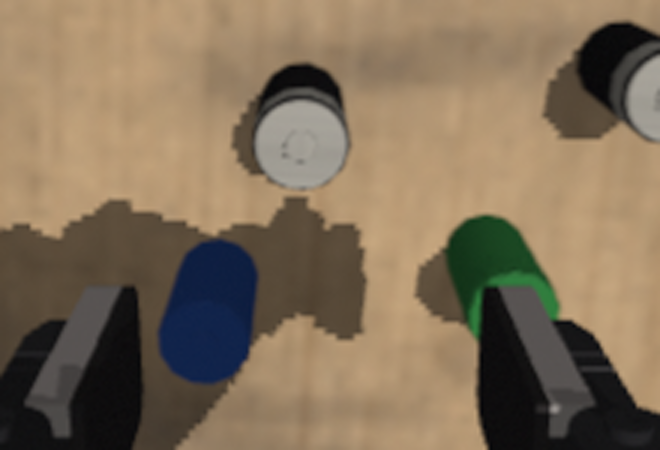

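The cell has not moved. The fingers closed above it. In the picture the fingertips (265,246)/(381,246) at 50 mm opening put the real tips about 40 mm behind the nominal TCP, and the side view agrees. So I need to go about 33 mm deeper than the nominal TCP suggests.

```bash
python3 -m pendant '[{"dx":-0.001,"dy":0,"dz":0.035,"rx":0,"ry":0,"rz":0,"hand":0.05},{"dx":0,"dy":0,"dz":0.035,"rx":0,"ry":0,"rz":0,"hand":0.05},{"dx":0,"dy":0,"dz":0.03,"rx":0,"ry":0,"rz":0,"hand":0.05},{"dx":0,"dy":0,"dz":0.015,"rx":0,"ry":0,"rz":0,"hand":0.05},{"dx":0,"dy":0,"dz":0.015,"rx":0,"ry":0,"rz":0,"hand":0.05},{"dx":0,"dy":0,"dz":0,"rx":0,"ry":0,"rz":0,"hand":0.05},{"dx":0,"dy":0,"dz":0,"rx":0,"ry":0,"rz":0,"hand":0.02},{"dx":0,"dy":0,"dz":0,"rx":0,"ry":0,"rz":0,"hand":0.02},{"dx":0,"dy":0,"dz":0,"rx":0,"ry":0,"rz":0,"hand":0.02},{"dx":0,"dy":0,"dz":0,"rx":0,"ry":0,"rz":0,"hand":0.02},{"dx":0,"dy":0,"dz":0,"rx":0,"ry":0,"rz":0,"hand":0.02}]' 40
```

```text
clock: 6.95
position: [0.4706, 0.2834, 0.0023]
ee_rot: [0.0, 0.685, 0.729, 0.001]
contact_force: [-0.0, 0.8, 0.0]
width: 0.0239
gripper_force: 39.2
```

```bash
python3 -m pendant '[{"dx":0,"dy":0,"dz":-0.035,"rx":0,"ry":0,"rz":0,"hand":0.02},{"dx":0,"dy":0,"dz":-0.04,"rx":0,"ry":0,"rz":0,"hand":0.02},{"dx":0,"dy":0,"dz":-0.04,"rx":0,"ry":0,"rz":0,"hand":0.02},{"dx":0,"dy":0,"dz":-0.015,"rx":0,"ry":0,"rz":0,"hand":0.02},{"dx":0,"dy":0,"dz":0,"rx":0,"ry":0,"rz":0,"hand":0.02},{"dx":0,"dy":0,"dz":0,"rx":0,"ry":0,"rz":0,"hand":0.02}]'
cat >> h.py <<'E'
def whites(im,box,amin=15):
    u0,v0,u1,v1=box; h=cv2.cvtColor(im["frame"],cv2.COLOR_RGB2HSV)[v0:v1,u0:u1]
    m=((h[...,1]<40)&(h[...,2]>120)).astype(np.uint8)
    n,_,st,c=cv2.connectedComponentsWithStats(m)
    return [(st[k]+[u0,v0,0,0,0],(c[k]+[u0,v0]).round(1)) for k in range(1,n) if st[k,4]>amin]
E
python3 - <<'E'
from h import *
s=manip.get_state(); print(s["position"],s["width"],s["gripper_force"],s["contact_force"])
i=cam("wrist"); cv2.imwrite("pics/w7.png",i["frame"][:,:,::-1])
for st,c in whites(i,(240,150,400,320)): print(st,c,px2w(i,*c,s["position"][2]+.049).round(4))
plan([.5172,.0185,.16],93.5)
E
```

```text
clock: 7.45
position: [0.4706, 0.2833, 0.1329]
ee_rot: [0.001, 0.685, 0.729, 0.001]
contact_force: [-0.9, 0.2, -0.6]
width: 0.0241
gripper_force: 39.5
[0.47059643 0.28333789 0.13287743] 0.024117929242613967 39.456446170806885 [-0.91865594  0.2267986  -0.60611172]
[301 251  45  23 668] [322.7 261. ] [0.4708 0.2904 0.1819]
{'t': 7.5, 'pos': array([0.4695, 0.2829, 0.1313]), 'yaw': np.float64(93.59), 'tilt': np.float64(0.02), 'shift': array([-0.2668,  0.0311, -0.0287]), 'rz': np.float64(0.09)}
```

```bash
python3 -m pendant '[{"dx":-0.038,"dy":0.0044,"dz":0,"rx":0,"ry":0,"rz":0,"hand":0.02},{"dx":-0.038,"dy":0.0044,"dz":0,"rx":0,"ry":0,"rz":0,"hand":0.02},{"dx":-0.038,"dy":0.0044,"dz":0,"rx":0,"ry":0,"rz":0,"hand":0.02},{"dx":-0.038,"dy":0.0044,"dz":0,"rx":0,"ry":0,"rz":0,"hand":0.02},{"dx":-0.038,"dy":0.0044,"dz":0,"rx":0,"ry":0,"rz":0,"hand":0.02},{"dx":-0.038,"dy":0.0044,"dz":0,"rx":0,"ry":0,"rz":0,"hand":0.02},{"dx":-0.038,"dy":0.0044,"dz":0,"rx":0,"ry":0,"rz":0,"hand":0.02},{"dx":0,"dy":0,"dz":0,"rx":0,"ry":0,"rz":0,"hand":0.02},{"dx":0,"dy":0,"dz":0,"rx":0,"ry":0,"rz":0,"hand":0.02}]'
python3 - <<'E'
from h import *
s=manip.get_state(); i=cam("wrist"); cv2.imwrite("pics/w8.png",i["frame"][:,:,::-1])
Mi=np.linalg.inv(i["mount"])
def t2px(p): c=Mi@np.array([*p,1]); return i["cx"]-i["fx"]*c[0]/c[2], i["cy"]+i["fy"]*c[1]/c[2]
for x0 in (-.003,0,.003,.006,.009): print(x0,[np.round(t2px(q),1) for q in ((x0+.013,0,-.0485),(x0,.013,-.0485),(x0,-.013,-.0485))])
for st,c in whites(i,(240,100,400,320)): print(st,c)
plan([.5172,.0185,.018],93.5)
E
```

```text
clock: 8.25
position: [0.5164, 0.0178, 0.1295]
ee_rot: [-0.002, 0.686, 0.727, -0.001]
contact_force: [0.5, 0.4, -1.3]
width: 0.0242
gripper_force: 39.5
-0.003 [array([320.7, 254. ]), array([351.8, 282.5]), array([289.8, 282.5])]
0 [array([320.7, 247.2]), array([351.9, 276.1]), array([289.6, 276. ])]
0.003 [array([320.7, 240.3]), array([352.1, 269.5]), array([289.4, 269.5])]
0.006 [array([320.7, 233.4]), array([352.3, 262.9]), array([289.2, 262.9])]
0.009 [array([320.7, 226.3]), array([352.4, 256.2]), array([289. , 256.2])]
[  255   106   131   148 11129] [324.2 165.7]
[306 124  34  36 971] [322.6 141.5]
[307 177  28  24 273] [318.5 191. ]
[299 251  47  24 682] [323.1 260.9]
[333 292  21  28 347] [344.8 308.4]
[293 298  18  22 229] [300.7 311.6]
[323 303  12  15  73] [330.  308.7]
[313 316  12   4  35] [319.5 317.9]
{'t': 8.3, 'pos': array([0.5161, 0.0193, 0.1297]), 'yaw': np.float64(93.45), 'tilt': np.float64(0.24), 'shift': array([-0.001 ,  0.0015,  0.1117]), 'rz': np.float64(-0.05)}
```

```bash
python3 -m pendant '[{"dx":0,"dy":0.001,"dz":0.03,"rx":0,"ry":0,"rz":0,"hand":0.02},{"dx":0,"dy":0,"dz":0.03,"rx":0,"ry":0,"rz":0,"hand":0.02},{"dx":0,"dy":0,"dz":0.01,"rx":0,"ry":0,"rz":0,"hand":0.02},{"dx":0,"dy":0,"dz":0.007,"rx":0,"ry":0,"rz":0,"hand":0.02},{"dx":0,"dy":0,"dz":0.007,"rx":0,"ry":0,"rz":0,"hand":0.02},{"dx":0,"dy":0,"dz":0.006,"rx":0,"ry":0,"rz":0,"hand":0.02},{"dx":0,"dy":0,"dz":0.006,"rx":0,"ry":0,"rz":0,"hand":0.02},{"dx":0,"dy":0,"dz":0,"rx":0,"ry":0,"rz":0,"hand":0.02}]'
```

```text
clock: 8.97
position: [0.5182, 0.0199, 0.035]
ee_rot: [-0.0, 0.685, 0.729, -0.0]
contact_force: [-0.8, -0.5, -0.7]
width: 0.0244
gripper_force: 39.5
```

```bash
python3 -m pendant '[{"dx":0,"dy":0,"dz":0.006,"rx":0,"ry":0,"rz":0,"hand":0.02},{"dx":0,"dy":0,"dz":0.005,"rx":0,"ry":0,"rz":0,"hand":0.02},{"dx":0,"dy":0,"dz":0.005,"rx":0,"ry":0,"rz":0,"hand":0.02},{"dx":0,"dy":0,"dz":0,"rx":0,"ry":0,"rz":0,"hand":0.02},{"dx":0,"dy":0,"dz":0,"rx":0,"ry":0,"rz":0,"hand":0.045},{"dx":0,"dy":0,"dz":0,"rx":0,"ry":0,"rz":0,"hand":0.045},{"dx":0,"dy":0,"dz":0,"rx":0,"ry":0,"rz":0,"hand":0.045},{"dx":0,"dy":0,"dz":0,"rx":0,"ry":0,"rz":0,"hand":0.045}]'
python3 -m pendant '[{"dx":0,"dy":0,"dz":-0.03,"rx":0,"ry":0,"rz":0,"hand":0.045},{"dx":0,"dy":0,"dz":-0.041,"rx":0,"ry":0,"rz":0,"hand":0.045},{"dx":0,"dy":0,"dz":-0.041,"rx":0,"ry":0,"rz":0,"hand":0.05},{"dx":0,"dy":0,"dz":0,"rx":0,"ry":0,"rz":0,"hand":0.05},{"dx":0,"dy":0,"dz":0,"rx":0,"ry":0,"rz":0,"hand":0.05}]'
python3 - <<'E'
from h import *
s=manip.get_state(); i=cam("wrist"); cv2.imwrite("pics/w9.png",i["frame"][:,:,::-1]);np.save("w9.npy",dict(i),allow_pickle=True)
for st,c in whites(i,(260,100,380,290),100): print(st,c,px2w(i,*c,.0655).round(4))
plan([.5652,.3012,.131],93.5)
E
```

```text
clock: 9.63
position: [0.519, 0.0196, 0.0198]
ee_rot: [0.0, 0.685, 0.729, 0.0]
contact_force: [0.3, 0.0, -0.5]
width: 0.045
gripper_force: 0.0
clock: 10.05
position: [0.5209, 0.0195, 0.1345]
ee_rot: [0.003, 0.685, 0.729, 0.002]
contact_force: [-0.9, 0.0, -0.6]
width: 0.0502
gripper_force: 0.0
[  260   108   117   182 12633] [322.2 184.1] [0.521  0.0318 0.0655]
[298 126  34  35 932] [314.6 143.1] [0.5137 0.0613 0.0655]
{'t': 10.1, 'pos': array([0.5189, 0.0196, 0.1324]), 'yaw': np.float64(93.59), 'tilt': np.float64(0.14), 'shift': array([0.2781, 0.0638, 0.0014]), 'rz': np.float64(0.09)}
```

```bash
python3 - <<'E'
from h import *
i=np.load("w9.npy",allow_pickle=True).item()
h=cv2.cvtColor(i["frame"],cv2.COLOR_RGB2HSV)
for th in (140,150,160,170):
    m=((h[...,1]<40)&(h[...,2]>th)).astype(np.uint8)[100:290,260:380]
    n,_,st,c=cv2.connectedComponentsWithStats(m)
    print(th,[(st[k].tolist(),px2w(i,*(c[k]+[260,100]),.0655)[:2].round(4)) for k in range(1,n) if st[k,4]>200])
# expected home top px and if 5mm high
print(w2px(i,[.5172,.0185,.0655]),w2px(i,[.5172,.0185,.0755]))
E
```

```text
140 [([44, 9, 73, 108, 3794], array([0.5418, 0.0546])), ([17, 10, 15, 28, 278], array([0.4925, 0.0745])), ([38, 27, 34, 33, 897], array([0.5137, 0.0614])), ([41, 85, 32, 31, 786], array([0.5178, 0.0195]))]
150 [([80, 9, 36, 17, 280], array([0.5437, 0.0829])), ([38, 27, 34, 33, 877], array([0.5137, 0.0615])), ([42, 85, 31, 31, 765], array([0.5178, 0.0196]))]
160 [([39, 27, 33, 33, 857], array([0.5137, 0.0615])), ([42, 85, 31, 31, 742], array([0.5177, 0.0196]))]
170 [([39, 27, 32, 33, 835], array([0.5137, 0.0614])), ([42, 85, 31, 30, 724], array([0.5177, 0.0196]))]
[316.06831958 201.13775022] [315.89911625 204.92844291]
```

```bash
python3 -m pendant '[{"dx":0.04,"dy":0.009,"dz":0,"rx":0,"ry":0,"rz":0,"hand":0.05},{"dx":0.04,"dy":0.009,"dz":0,"rx":0,"ry":0,"rz":0,"hand":0.05},{"dx":0.04,"dy":0.009,"dz":0,"rx":0,"ry":0,"rz":0,"hand":0.05},{"dx":0.04,"dy":0.009,"dz":0,"rx":0,"ry":0,"rz":0,"hand":0.05},{"dx":0.04,"dy":0.009,"dz":0,"rx":0,"ry":0,"rz":0,"hand":0.05},{"dx":0.04,"dy":0.009,"dz":0,"rx":0,"ry":0,"rz":0,"hand":0.05},{"dx":0.038,"dy":0.01,"dz":0,"rx":0,"ry":0,"rz":0,"hand":0.05},{"dx":0,"dy":0,"dz":0,"rx":0,"ry":0,"rz":0,"hand":0.05},{"dx":0,"dy":0,"dz":0,"rx":0,"ry":0,"rz":0,"hand":0.05}]'
python3 - <<'E'
from h import *
i=cam("wrist")
for st,c in whites(i,(240,100,400,240),200): print(st,c,px2w(i,*c,.0505).round(4))
plan([.5652,.3012,.0],93.5)
E
```

```text
clock: 10.85
position: [0.5635, 0.3026, 0.1286]
ee_rot: [-0.001, 0.683, 0.73, -0.002]
contact_force: [-0.0, -0.3, -0.4]
width: 0.0502
gripper_force: 0.0
[309 185  31  29 718] [324.2 199. ] [0.5652 0.3011 0.0505]
{'t': 10.9, 'pos': array([0.5634, 0.3009, 0.129 ]), 'yaw': np.float64(93.69), 'tilt': np.float64(0.28), 'shift': array([0.0005, 0.0024, 0.129 ]), 'rz': np.float64(0.19)}
```

Cell B is seated in pocket 2: it measures (0.5178, 0.0196), about 42 mm from cell_c. Next is cell A.

```bash
python3 -m pendant '[{"dx":0,"dy":0.0015,"dz":0.035,"rx":0,"ry":0,"rz":0,"hand":0.05},{"dx":0,"dy":0,"dz":0.035,"rx":0,"ry":0,"rz":0,"hand":0.05},{"dx":0,"dy":0,"dz":0.03,"rx":0,"ry":0,"rz":0,"hand":0.05},{"dx":0,"dy":0,"dz":0.014,"rx":0,"ry":0,"rz":0,"hand":0.05},{"dx":0,"dy":0,"dz":0.013,"rx":0,"ry":0,"rz":0,"hand":0.05},{"dx":0,"dy":0,"dz":0,"rx":0,"ry":0,"rz":0,"hand":0.05},{"dx":0,"dy":0,"dz":0,"rx":0,"ry":0,"rz":0,"hand":0.02},{"dx":0,"dy":0,"dz":0,"rx":0,"ry":0,"rz":0,"hand":0.02},{"dx":0,"dy":0,"dz":0,"rx":0,"ry":0,"rz":0,"hand":0.02},{"dx":0,"dy":0,"dz":0,"rx":0,"ry":0,"rz":0,"hand":0.02},{"dx":0,"dy":0,"dz":0,"rx":0,"ry":0,"rz":0,"hand":0.02}]' 40
python3 -m pendant '[{"dx":0,"dy":0,"dz":-0.035,"rx":0,"ry":0,"rz":0,"hand":0.02},{"dx":0,"dy":0,"dz":-0.04,"rx":0,"ry":0,"rz":0,"hand":0.02},{"dx":0,"dy":0,"dz":-0.04,"rx":0,"ry":0,"rz":0,"hand":0.02},{"dx":0,"dy":0,"dz":-0.015,"rx":0,"ry":0,"rz":0,"hand":0.02},{"dx":0,"dy":0,"dz":0,"rx":0,"ry":0,"rz":0,"hand":0.02},{"dx":0,"dy":0,"dz":0,"rx":0,"ry":0,"rz":0,"hand":0.02}]'
python3 - <<'E'
from h import *
plan([.5197,-.0227,.14],93.5)
E
```

```text
clock: 11.82
position: [0.567, 0.3013, 0.0054]
ee_rot: [0.0, 0.685, 0.729, 0.001]
contact_force: [-0.6, 0.4, 0.9]
width: 0.024
gripper_force: 39.2
clock: 12.32
position: [0.5669, 0.3015, 0.136]
ee_rot: [0.001, 0.685, 0.729, 0.001]
contact_force: [-1.1, -0.0, -1.3]
width: 0.024
gripper_force: 39.3
{'t': 12.32, 'pos': array([0.5669, 0.3015, 0.136 ]), 'yaw': np.float64(93.6), 'tilt': np.float64(0.17), 'shift': array([-0.3206, -0.0675, -0.0045]), 'rz': np.float64(0.1)}
```

```bash
python3 -m pendant '[{"dx":-0.04,"dy":-0.0084,"dz":0,"rx":0,"ry":0,"rz":0,"hand":0.02},{"dx":-0.04,"dy":-0.0084,"dz":0,"rx":0,"ry":0,"rz":0,"hand":0.02},{"dx":-0.04,"dy":-0.0084,"dz":0,"rx":0,"ry":0,"rz":0,"hand":0.02},{"dx":-0.04,"dy":-0.0084,"dz":0,"rx":0,"ry":0,"rz":0,"hand":0.02},{"dx":-0.04,"dy":-0.0084,"dz":0,"rx":0,"ry":0,"rz":0,"hand":0.02},{"dx":-0.04,"dy":-0.0084,"dz":0,"rx":0,"ry":0,"rz":0,"hand":0.02},{"dx":-0.04,"dy":-0.0084,"dz":0,"rx":0,"ry":0,"rz":0,"hand":0.02},{"dx":-0.04,"dy":-0.0084,"dz":0,"rx":0,"ry":0,"rz":0,"hand":0.02},{"dx":0,"dy":0,"dz":0,"rx":0,"ry":0,"rz":0,"hand":0.02},{"dx":0,"dy":0,"dz":0,"rx":0,"ry":0,"rz":0,"hand":0.02},{"dx":0,"dy":0,"dz":0,"rx":0,"ry":0,"rz":0,"hand":0.02}]'
python3 - <<'E'
from h import *
i=cam("wrist");plan([.520,-.0227,.020],93.5)
h=cv2.cvtColor(i["frame"],cv2.COLOR_RGB2HSV)
m=((h[...,1]<40)&(h[...,2]>160)).astype(np.uint8)[20:300,260:380]
n,_,st,c=cv2.connectedComponentsWithStats(m)
print([(st[k].tolist(),px2w(i,*(c[k]+[260,20]),.0655)[:2].round(4)) for k in range(1,n) if st[k,4]>200])
E
```

```text
clock: 13.23
position: [0.5183, -0.0221, 0.133]
ee_rot: [-0.002, 0.685, 0.728, -0.001]
contact_force: [-0.2, 0.2, -0.6]
width: 0.0238
gripper_force: 39.4
{'t': 13.28, 'pos': array([ 0.5186, -0.0215,  0.1333]), 'yaw': np.float64(93.6), 'tilt': np.float64(0.14), 'shift': array([-0.0015,  0.0015,  0.1133]), 'rz': np.float64(0.1)}
[([47, 43, 35, 38, 1028], array([0.5143, 0.0617])), ([49, 108, 34, 33, 875], array([0.5184, 0.0199])), ([38, 224, 49, 25, 796], array([ 0.5211, -0.0659]))]
```

```bash
python3 -m pendant '[{"dx":-0.002,"dy":0.0015,"dz":0.03,"rx":0,"ry":0,"rz":0,"hand":0.02},{"dx":0,"dy":0,"dz":0.03,"rx":0,"ry":0,"rz":0,"hand":0.02},{"dx":0,"dy":0,"dz":0.01,"rx":0,"ry":0,"rz":0,"hand":0.02},{"dx":0,"dy":0,"dz":0.007,"rx":0,"ry":0,"rz":0,"hand":0.02},{"dx":0,"dy":0,"dz":0.007,"rx":0,"ry":0,"rz":0,"hand":0.02},{"dx":0,"dy":0,"dz":0.006,"rx":0,"ry":0,"rz":0,"hand":0.02},{"dx":0,"dy":0,"dz":0.006,"rx":0,"ry":0,"rz":0,"hand":0.02},{"dx":0,"dy":0,"dz":0,"rx":0,"ry":0,"rz":0,"hand":0.02}]'
```

```text
clock: 13.95
position: [0.5209, -0.0241, 0.0381]
ee_rot: [-0.0, 0.684, 0.729, -0.0]
contact_force: [-0.2, 0.3, -0.4]
width: 0.0243
gripper_force: 39.4
```

```bash
python3 -m pendant '[{"dx":0,"dy":0,"dz":0.006,"rx":0,"ry":0,"rz":0,"hand":0.02},{"dx":0,"dy":0,"dz":0.005,"rx":0,"ry":0,"rz":0,"hand":0.02},{"dx":0,"dy":0,"dz":0.005,"rx":0,"ry":0,"rz":0,"hand":0.02},{"dx":0,"dy":0,"dz":0,"rx":0,"ry":0,"rz":0,"hand":0.02},{"dx":0,"dy":0,"dz":0,"rx":0,"ry":0,"rz":0,"hand":0.045},{"dx":0,"dy":0,"dz":0,"rx":0,"ry":0,"rz":0,"hand":0.045},{"dx":0,"dy":0,"dz":0,"rx":0,"ry":0,"rz":0,"hand":0.045},{"dx":0,"dy":0,"dz":0,"rx":0,"ry":0,"rz":0,"hand":0.045}]'
python3 -m pendant '[{"dx":0,"dy":0,"dz":-0.03,"rx":0,"ry":0,"rz":0,"hand":0.045},{"dx":0,"dy":0,"dz":-0.041,"rx":0,"ry":0,"rz":0,"hand":0.045},{"dx":0,"dy":0,"dz":-0.041,"rx":0,"ry":0,"rz":0,"hand":0.045},{"dx":0,"dy":0,"dz":0,"rx":0,"ry":0,"rz":0,"hand":0.045},{"dx":0,"dy":0,"dz":0,"rx":0,"ry":0,"rz":0,"hand":0.045}]'
python3 - <<'E'
from h import *
i=cam("wrist"); cv2.imwrite("pics/w10.png",i["frame"][:,:,::-1]);np.save("w10.npy",dict(i),allow_pickle=True)
h=cv2.cvtColor(i["frame"],cv2.COLOR_RGB2HSV)
m=((h[...,1]<40)&(h[...,2]>160)).astype(np.uint8)[20:300,260:380]
n,_,st,c=cv2.connectedComponentsWithStats(m)
print([(st[k].tolist(),px2w(i,*(c[k]+[260,20]),.0655)[:2].round(4)) for k in range(1,n) if st[k,4]>60])
print("stud px",w2px(i,[.5227,-.0733,.102]))
plan([.5227,-.0733,.06],93.5+20.8)
E
```

```text
clock: 14.62
position: [0.5214, -0.0244, 0.0228]
ee_rot: [0.0, 0.685, 0.729, 0.0]
contact_force: [-0.0, -0.0, 0.7]
width: 0.0447
gripper_force: 0.0
clock: 15.03
position: [0.5233, -0.0247, 0.1375]
ee_rot: [0.003, 0.685, 0.729, 0.002]
contact_force: [-0.4, -0.3, 0.1]
width: 0.0452
gripper_force: 0.0
[([38, 39, 35, 37, 1000], array([0.5137, 0.0615])), ([41, 103, 33, 33, 853], array([0.5177, 0.0198])), ([39, 161, 31, 31, 727], array([ 0.5177, -0.0227]))]
stud px [315.95331238 280.88149647]
{'t': 15.08, 'pos': array([ 0.5214, -0.0243,  0.1354]), 'yaw': np.float64(93.59), 'tilt': np.float64(0.13), 'shift': array([-0.0489, -0.002 ,  0.0754]), 'rz': np.float64(-20.71)}
```

All three cells are in line and home. Next is the stud, which starts at about 0.36 rad.

```bash
python3 -m pendant '[{"dx":-0.0245,"dy":-0.001,"dz":0,"rx":0,"ry":0,"rz":0,"hand":0.03},{"dx":-0.0245,"dy":-0.001,"dz":0,"rx":0,"ry":0,"rz":0,"hand":0.03},{"dx":0,"dy":0,"dz":0,"rx":0,"ry":0,"rz":-6.9,"hand":0.03},{"dx":0,"dy":0,"dz":0,"rx":0,"ry":0,"rz":-6.9,"hand":0.03},{"dx":0,"dy":0,"dz":0,"rx":0,"ry":0,"rz":-6.9,"hand":0.03},{"dx":0,"dy":0,"dz":0.03,"rx":0,"ry":0,"rz":0,"hand":0.03},{"dx":0,"dy":0,"dz":0.03,"rx":0,"ry":0,"rz":0,"hand":0.03},{"dx":0,"dy":0,"dz":0.02,"rx":0,"ry":0,"rz":0,"hand":0.03},{"dx":0,"dy":0,"dz":0,"rx":0,"ry":0,"rz":0,"hand":0.03},{"dx":0,"dy":0,"dz":0,"rx":0,"ry":0,"rz":0,"hand":0.03}]'
python3 -m pendant '[{"dx":0,"dy":0,"dz":0,"rx":0,"ry":0,"rz":0,"hand":0.004},{"dx":0,"dy":0,"dz":0,"rx":0,"ry":0,"rz":0,"hand":0.004},{"dx":0,"dy":0,"dz":0,"rx":0,"ry":0,"rz":0,"hand":0.004},{"dx":0,"dy":0,"dz":0,"rx":0,"ry":0,"rz":0,"hand":0.004},{"dx":0,"dy":0,"dz":0,"rx":0,"ry":0,"rz":0,"hand":0.004}]' 30
```

```text
clock: 15.92
position: [0.52, -0.0728, 0.0523]
ee_rot: [-0.003, 0.543, 0.84, -0.001]
contact_force: [0.4, -0.1, 0.8]
width: 0.0299
gripper_force: 0.0
clock: 16.33
position: [0.5227, -0.0737, 0.0554]
ee_rot: [0.001, 0.542, 0.84, 0.0]
contact_force: [-0.5, -2.1, 1.4]
width: 0.0078
gripper_force: 32.6
```

```bash
python3 -m pendant '[{"dx":0,"dy":0,"dz":0,"rx":0,"ry":0,"rz":-6.9,"hand":0.004},{"dx":0,"dy":0,"dz":0,"rx":0,"ry":0,"rz":-6.9,"hand":0.004},{"dx":0,"dy":0,"dz":0,"rx":0,"ry":0,"rz":-6.9,"hand":0.004},{"dx":0,"dy":0,"dz":0,"rx":0,"ry":0,"rz":-6.9,"hand":0.004},{"dx":0,"dy":0,"dz":0,"rx":0,"ry":0,"rz":-6.9,"hand":0.004},{"dx":0,"dy":0,"dz":0,"rx":0,"ry":0,"rz":-6.9,"hand":0.004},{"dx":0,"dy":0,"dz":0,"rx":0,"ry":0,"rz":-6.9,"hand":0.004},{"dx":0,"dy":0,"dz":0,"rx":0,"ry":0,"rz":-6.9,"hand":0.004},{"dx":0,"dy":0,"dz":0,"rx":0,"ry":0,"rz":-6.9,"hand":0.004},{"dx":0,"dy":0,"dz":0,"rx":0,"ry":0,"rz":-6.9,"hand":0.004},{"dx":0,"dy":0,"dz":0,"rx":0,"ry":0,"rz":0,"hand":0.004},{"dx":0,"dy":0,"dz":0,"rx":0,"ry":0,"rz":0,"hand":0.004}]'
python3 - <<'E'
from h import *
plan([.5227,-.0733,.06],183.5); s=manip.get_state(); print(s["contact_force"],s["moment"],s["width"],s["qpos"])
E
```

```text
clock: 17.33
position: [0.5231, -0.0729, 0.0554]
ee_rot: [0.001, -0.027, 1.0, 0.0]
contact_force: [0.4, 2.6, 3.2]
width: 0.0077
gripper_force: 32.9
{'t': 17.33, 'pos': array([ 0.5231, -0.0729,  0.0554]), 'yaw': np.float64(-176.9), 'tilt': np.float64(0.14), 'shift': array([ 0.0005, -0.0003, -0.0046]), 'rz': np.float64(-0.4)}
[0.35831147 2.64535225 3.22549483] [ 0.31388855 -0.10108009  0.11826247] 0.007704082620132237 [-2.71123655e-01  3.25867923e-01  1.81797692e+00  1.27508571e-03
  9.95484907e-01 -1.89670073e+00]
```

```bash
python3 -m pendant '[{"dx":0,"dy":0,"dz":0,"rx":0,"ry":0,"rz":0,"hand":0.04},{"dx":0,"dy":0,"dz":0,"rx":0,"ry":0,"rz":0,"hand":0.04},{"dx":0,"dy":0,"dz":0,"rx":0,"ry":0,"rz":0,"hand":0.04},{"dx":0,"dy":0,"dz":0,"rx":0,"ry":0,"rz":0,"hand":0.04},{"dx":0,"dy":0,"dz":-0.04,"rx":0,"ry":0,"rz":0,"hand":0.04},{"dx":0,"dy":0,"dz":-0.04,"rx":0,"ry":0,"rz":0,"hand":0.04},{"dx":0,"dy":0,"dz":-0.04,"rx":0,"ry":0,"rz":0,"hand":0.04},{"dx":0,"dy":0,"dz":-0.04,"rx":0,"ry":0,"rz":0,"hand":0.04},{"dx":0,"dy":0,"dz":0,"rx":0,"ry":0,"rz":0,"hand":0.04},{"dx":0,"dy":0,"dz":0,"rx":0,"ry":0,"rz":0,"hand":0.04}]'
python3 - <<'E'
from h import *
plan([.5352,-.3074,.215],93.85)
i=cam("wrist"); cv2.imwrite("pics/w11.png",i["frame"][:,:,::-1]); np.save("w11.npy",dict(i),allow_pickle=True)
c=w2px(i,[.5227,-.0733,.102]); print("stud px",c)
u,v=c.astype(int); h=cv2.cvtColor(i["frame"],cv2.COLOR_RGB2HSV)[v-40:v+40,u-40:u+40]
for th in (130,150,170,190):
    m=((h[...,1]<50)&(h[...,2]>th)).astype(np.uint8)
    n,_,st,cc=cv2.connectedComponentsWithStats(m)
    print(th,[(st[k].tolist(),(cc[k]+[u-40,v-40]).round(1)) for k in range(1,n) if st[k,4]>40])
E
```

```text
clock: 18.17
position: [0.5238, -0.0738, 0.2172]
ee_rot: [0.003, -0.028, 1.0, -0.001]
contact_force: [-0.2, 0.3, -0.0]
width: 0.0401
gripper_force: 0.0
{'t': 18.17, 'pos': array([ 0.5238, -0.0738,  0.2172]), 'yaw': np.float64(-176.74), 'tilt': np.float64(0.36), 'shift': array([ 0.0019, -0.2338,  0.0027]), 'rz': np.float64(89.41)}
stud px [323.36865717 183.05403894]
130 [([12, 0, 68, 70, 3706], array([330.5, 178.5]))]
150 [([65, 11, 15, 32, 248], array([353.6, 169.8])), ([38, 21, 12, 37, 247], array([326.1, 181.1]))]
170 [([42, 21, 4, 36, 106], array([327. , 182.1]))]
190 [([43, 25, 3, 31, 57], array([326.7, 184.4]))]
```

The wing lies along bay x, a blob 37 px long and upright at (326,181), so the stud is aligned and released. Next is the panel.

```bash
python3 -m pendant '[{"dx":0,"dy":-0.039,"dz":0,"rx":0,"ry":0,"rz":0,"hand":0.05},{"dx":0,"dy":-0.039,"dz":0,"rx":0,"ry":0,"rz":0,"hand":0.05},{"dx":0,"dy":-0.039,"dz":0,"rx":0,"ry":0,"rz":0,"hand":0.05},{"dx":0,"dy":-0.039,"dz":0,"rx":0,"ry":0,"rz":0,"hand":0.05},{"dx":0,"dy":-0.039,"dz":0,"rx":0,"ry":0,"rz":0,"hand":0.05},{"dx":0,"dy":-0.039,"dz":0,"rx":0,"ry":0,"rz":0,"hand":0.05},{"dx":0,"dy":0,"dz":0,"rx":0,"ry":0,"rz":7,"hand":0.05},{"dx":0,"dy":0,"dz":0,"rx":0,"ry":0,"rz":7,"hand":0.05},{"dx":0,"dy":0,"dz":0,"rx":0,"ry":0,"rz":7,"hand":0.05},{"dx":0,"dy":0,"dz":0,"rx":0,"ry":0,"rz":7,"hand":0.05},{"dx":0,"dy":0,"dz":0,"rx":0,"ry":0,"rz":7,"hand":0.05},{"dx":0,"dy":0,"dz":0,"rx":0,"ry":0,"rz":7,"hand":0.05}]'
python3 -m pendant '[{"dx":0,"dy":0,"dz":0,"rx":0,"ry":0,"rz":7,"hand":0.05},{"dx":0,"dy":0,"dz":0,"rx":0,"ry":0,"rz":7,"hand":0.05},{"dx":0,"dy":0,"dz":0,"rx":0,"ry":0,"rz":7,"hand":0.05},{"dx":0,"dy":0,"dz":0,"rx":0,"ry":0,"rz":7,"hand":0.05},{"dx":0,"dy":0,"dz":0,"rx":0,"ry":0,"rz":7,"hand":0.05},{"dx":0,"dy":0,"dz":0,"rx":0,"ry":0,"rz":7,"hand":0.05},{"dx":0,"dy":0,"dz":0,"rx":0,"ry":0,"rz":5,"hand":0.05},{"dx":0,"dy":0,"dz":0,"rx":0,"ry":0,"rz":0,"hand":0.05},{"dx":0,"dy":0,"dz":0,"rx":0,"ry":0,"rz":0,"hand":0.05},{"dx":0,"dy":0,"dz":0,"rx":0,"ry":0,"rz":0,"hand":0.05}]'
python3 - <<'E'
from h import *
i=cam("wrist"); cv2.imwrite("pics/w12.png",i["frame"][:,:,::-1]); np.save("w12.npy",dict(i),allow_pickle=True)
plan([.5352,-.3074,.0],93.85)
c=w2px(i,[.5352,-.3074,.005]); print(c)
h=cv2.cvtColor(i["frame"],cv2.COLOR_RGB2HSV); H=h[:245]
m=((H[...,1]<35)&(H[...,2]>150)).astype(np.uint8)
n,l,st,cc=cv2.connectedComponentsWithStats(m)
k=max(range(1,n),key=lambda k:st[k,4]*(abs(cc[k]-c).max()<60)); print(st[k],cc[k])
cs,_=cv2.findContours((l==k).astype(np.uint8),cv2.RETR_CCOMP,cv2.CHAIN_APPROX_SIMPLE)
for q in cs:
    if cv2.contourArea(q)<150: continue
    b=cv2.boxPoints(cv2.minAreaRect(q)); print(cv2.contourArea(q),b.round(0).tolist())
    w=np.array([px2w(i,*p,.005)[:2] for p in b]); print(w.mean(0).round(4), np.degrees([np.arctan2(*(w[1]-w[0])[::-1]),np.arctan2(*(w[2]-w[1])[::-1])]).round(2),np.linalg.norm(w[1]-w[0]).round(4),np.linalg.norm(w[2]-w[1]).round(4))
E
```

```text
clock: 19.22
position: [0.5342, -0.3062, 0.2114]
ee_rot: [-0.003, 0.335, 0.942, 0.001]
contact_force: [-0.0, -0.6, 0.2]
width: 0.0499
gripper_force: 0.0
clock: 20.05
position: [0.535, -0.3066, 0.2131]
ee_rot: [-0.001, 0.68, 0.734, -0.0]
contact_force: [0.3, -0.2, -0.4]
width: 0.0499
gripper_force: 0.0
{'t': 20.1, 'pos': array([ 0.5351, -0.3067,  0.2135]), 'yaw': np.float64(94.37), 'tilt': np.float64(0.11), 'shift': array([-0.0009,  0.0003,  0.2135]), 'rz': np.float64(0.52)}
[322.67815474 168.40736738]
[  225   113   196   107 17466] [320.64783007 164.23353945]
19106.5 [[224.0, 217.0], [225.0, 112.0], [420.0, 115.0], [419.0, 219.0]]
[ 0.5343 -0.3068] [89.24  3.67] 0.1203 0.2124
588.0 [[370.0, 187.0], [373.0, 149.0], [390.0, 150.0], [387.0, 188.0]]
[ 0.6002 -0.3025] [92.55  0.36] 0.044 0.0189
1401.0 [[310.0, 205.0], [310.0, 132.0], [334.0, 132.0], [334.0, 205.0]]
[ 0.5345 -0.3088] [93.83  4.41] 0.084 0.0265
```

```bash
python3 -m pendant '[{"dx":0,"dy":-0.0008,"dz":0.04,"rx":0,"ry":0,"rz":0.5,"hand":0.04},{"dx":0,"dy":0,"dz":0.04,"rx":0,"ry":0,"rz":0,"hand":0.04},{"dx":0,"dy":0,"dz":0.04,"rx":0,"ry":0,"rz":0,"hand":0.04},{"dx":0,"dy":0,"dz":0.04,"rx":0,"ry":0,"rz":0,"hand":0.04},{"dx":0,"dy":0,"dz":0.03,"rx":0,"ry":0,"rz":0,"hand":0.04},{"dx":0,"dy":0,"dz":0.015,"rx":0,"ry":0,"rz":0,"hand":0.04},{"dx":0,"dy":0,"dz":0.015,"rx":0,"ry":0,"rz":0,"hand":0.04},{"dx":0,"dy":0,"dz":0.01,"rx":0,"ry":0,"rz":0,"hand":0.04},{"dx":0,"dy":0,"dz":0,"rx":0,"ry":0,"rz":0,"hand":0.04},{"dx":0,"dy":0,"dz":0,"rx":0,"ry":0,"rz":0,"hand":0.04}]' 80
python3 -m pendant '[{"dx":0,"dy":0,"dz":0,"rx":0,"ry":0,"rz":0,"hand":0.005},{"dx":0,"dy":0,"dz":0,"rx":0,"ry":0,"rz":0,"hand":0.005},{"dx":0,"dy":0,"dz":0,"rx":0,"ry":0,"rz":0,"hand":0.005},{"dx":0,"dy":0,"dz":0,"rx":0,"ry":0,"rz":0,"hand":0.005},{"dx":0,"dy":0,"dz":0,"rx":0,"ry":0,"rz":0,"hand":0.005},{"dx":0,"dy":0,"dz":0,"rx":0,"ry":0,"rz":0,"hand":0.005}]'
```

```text
clock: 20.93
position: [0.5347, -0.3069, -0.0157]
ee_rot: [-0.0, 0.683, 0.73, -0.0]
contact_force: [-0.6, 0.6, -0.1]
width: 0.0398
gripper_force: 0.0
clock: 21.43
position: [0.5353, -0.3076, -0.0139]
ee_rot: [0.001, 0.683, 0.73, 0.0]
contact_force: [-0.8, 0.1, 5.2]
width: 0.0101
gripper_force: 79.9
```

```bash
python3 -m pendant '[{"dx":0,"dy":0,"dz":-0.02,"rx":0,"ry":0,"rz":0,"hand":0.005},{"dx":0,"dy":0,"dz":-0.035,"rx":0,"ry":0,"rz":0,"hand":0.005},{"dx":0,"dy":0,"dz":-0.035,"rx":0,"ry":0,"rz":0,"hand":0.005},{"dx":0,"dy":0,"dz":-0.04,"rx":0,"ry":0,"rz":0,"hand":0.005},{"dx":0,"dy":0,"dz":-0.04,"rx":0,"ry":0,"rz":0,"hand":0.005},{"dx":0,"dy":0,"dz":-0.01,"rx":0,"ry":0,"rz":0,"hand":0.005},{"dx":0,"dy":0,"dz":0,"rx":0,"ry":0,"rz":0,"hand":0.005},{"dx":0,"dy":0,"dz":0,"rx":0,"ry":0,"rz":0,"hand":0.005}]'
python3 -m pendant '[{"dx":0.02,"dy":0,"dz":0,"rx":0,"ry":0,"rz":0,"hand":0.005},{"dx":0.035,"dy":0,"dz":0,"rx":0,"ry":0,"rz":0,"hand":0.005},{"dx":0.035,"dy":0,"dz":0,"rx":0,"ry":0,"rz":0,"hand":0.005},{"dx":0.035,"dy":0,"dz":0,"rx":0,"ry":0,"rz":0,"hand":0.005},{"dx":0.035,"dy":0,"dz":0,"rx":0,"ry":0,"rz":0,"hand":0.005},{"dx":0.035,"dy":0,"dz":0,"rx":0,"ry":0,"rz":0,"hand":0.005},{"dx":0.035,"dy":0,"dz":0,"rx":0,"ry":0,"rz":0,"hand":0.005},{"dx":0.035,"dy":0,"dz":0,"rx":0,"ry":0,"rz":0,"hand":0.005},{"dx":0.02,"dy":0,"dz":0,"rx":0,"ry":0,"rz":0,"hand":0.005},{"dx":0.01,"dy":0,"dz":0,"rx":0,"ry":0,"rz":0,"hand":0.005},{"dx":0,"dy":0,"dz":0,"rx":0,"ry":0,"rz":0,"hand":0.005},{"dx":0,"dy":0,"dz":0,"rx":0,"ry":0,"rz":0,"hand":0.005}]'
python3 -c "
from h import *
plan([.5187,-.0071,.15],3.6); s=manip.get_state(); print(s['contact_force'],s['moment'])"
```

```text
clock: 22.1
position: [0.5342, -0.3065, 0.1638]
ee_rot: [-0.0, 0.683, 0.73, -0.0]
contact_force: [-0.3, 1.0, -3.4]
width: 0.0096
gripper_force: 78.8
clock: 23.1
position: [0.5144, -0.0131, 0.1628]
ee_rot: [-0.001, 0.683, 0.73, -0.001]
contact_force: [0.7, 0.0, -2.0]
width: 0.0099
gripper_force: 78.8
{'t': 23.1, 'pos': array([ 0.5144, -0.0131,  0.1628]), 'yaw': np.float64(93.85), 'tilt': np.float64(0.18), 'shift': array([0.0057, 0.0047, 0.0128]), 'rz': np.float64(90.25)}
[ 0.66989359  0.04230052 -1.98785597] [ 0.00056461 -0.00051834 -0.02804262]
```

Turn the panel by 90°.

```bash
python3 -m pendant '[{"dx":0.0057,"dy":0.0047,"dz":0,"rx":0,"ry":0,"rz":4,"hand":0.005},{"dx":0,"dy":0,"dz":0,"rx":0,"ry":0,"rz":6,"hand":0.005},{"dx":0,"dy":0,"dz":0,"rx":0,"ry":0,"rz":6,"hand":0.005},{"dx":0,"dy":0,"dz":0,"rx":0,"ry":0,"rz":6,"hand":0.005},{"dx":0,"dy":0,"dz":0,"rx":0,"ry":0,"rz":6,"hand":0.005},{"dx":0,"dy":0,"dz":0,"rx":0,"ry":0,"rz":6,"hand":0.005},{"dx":0,"dy":0,"dz":0,"rx":0,"ry":0,"rz":6,"hand":0.005},{"dx":0,"dy":0,"dz":0,"rx":0,"ry":0,"rz":6,"hand":0.005}]'
python3 -m pendant '[{"dx":0,"dy":0,"dz":0,"rx":0,"ry":0,"rz":6,"hand":0.005},{"dx":0,"dy":0,"dz":0,"rx":0,"ry":0,"rz":6,"hand":0.005},{"dx":0,"dy":0,"dz":0,"rx":0,"ry":0,"rz":6,"hand":0.005},{"dx":0,"dy":0,"dz":0,"rx":0,"ry":0,"rz":6,"hand":0.005},{"dx":0,"dy":0,"dz":0,"rx":0,"ry":0,"rz":6,"hand":0.005},{"dx":0,"dy":0,"dz":0,"rx":0,"ry":0,"rz":6,"hand":0.005},{"dx":0,"dy":0,"dz":0,"rx":0,"ry":0,"rz":5,"hand":0.005},{"dx":0,"dy":0,"dz":0,"rx":0,"ry":0,"rz":3,"hand":0.005},{"dx":0,"dy":0,"dz":0,"rx":0,"ry":0,"rz":0.3,"hand":0.005},{"dx":0,"dy":0,"dz":0,"rx":0,"ry":0,"rz":0,"hand":0.005},{"dx":0,"dy":0,"dz":0,"rx":0,"ry":0,"rz":0,"hand":0.005}]'
python3 - <<'E'
from h import *
plan([.5187,-.0071,.105],3.6)
s=manip.get_state(); zp=s["position"][2]+.0145
i=cam("wrist"); cv2.imwrite("pics/w13.png",i["frame"][:,:,::-1]); np.save("w13.npy",dict(i),allow_pickle=True)
M=q2m(s["ee_rot"]); a=np.arctan2(M[1,0],M[0,0]); c,n=np.cos(a),np.sin(a)
for q in [(.06,.107),(.06,-.107),(0,-.066)]: print(q,w2px(i,[s["position"][0]+c*q[0]-n*q[1],s["position"][1]+n*q[0]+c*q[1],zp+.005]).round(1))
print("stud",w2px(i,[.5227,-.073,.102]))
E
```

```text
clock: 23.77
position: [0.5196, -0.0089, 0.1636]
ee_rot: [0.0, 0.916, 0.402, -0.001]
contact_force: [1.1, 0.1, -1.4]
width: 0.0099
gripper_force: 78.8
clock: 24.68
position: [0.5196, -0.0077, 0.1641]
ee_rot: [0.0, 1.0, 0.03, -0.0]
contact_force: [-0.9, -0.5, -3.2]
width: 0.0102
gripper_force: 78.8
{'t': 24.68, 'pos': array([ 0.5196, -0.0077,  0.1641]), 'yaw': np.float64(3.48), 'tilt': np.float64(0.04), 'shift': array([-0.0008, -0.0007,  0.0591]), 'rz': np.float64(-0.12)}
(0.06, 0.107) [ 86.4 125.7]
(0.06, -0.107) [560.8 125.7]
(0, -0.066) [456.1 248.7]
stud [413.06108075 204.46631862]
```

View pics/w13.png

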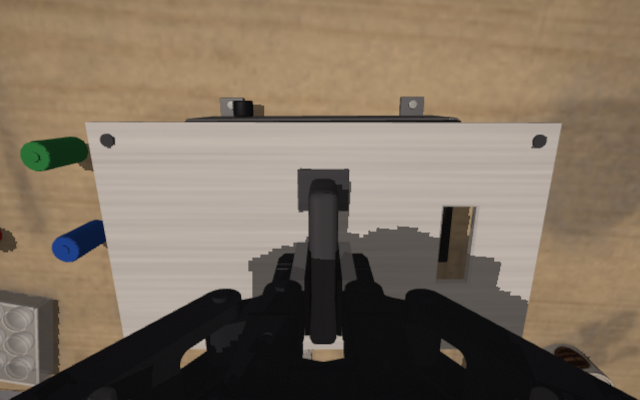

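The panel corners at (86,123) and (561,124) are within 2 px of where the grip predicts, and the panel is level and square. The slot at about (459,244) also agrees. I'll shift back 1.8 mm and lower.

```bash
python3 -m pendant '[{"dx":-0.0018,"dy":-0.0006,"dz":0.02,"rx":0,"ry":0,"rz":0,"hand":0.005},{"dx":0,"dy":0,"dz":0.02,"rx":0,"ry":0,"rz":0,"hand":0.005},{"dx":0,"dy":0,"dz":0.02,"rx":0,"ry":0,"rz":0,"hand":0.005},{"dx":0,"dy":0,"dz":0.007,"rx":0,"ry":0,"rz":0,"hand":0.005},{"dx":0,"dy":0,"dz":0,"rx":0,"ry":0,"rz":0,"hand":0.005},{"dx":0,"dy":0,"dz":0,"rx":0,"ry":0,"rz":0,"hand":0.005}]'
python3 - <<'E'
from h import *
plan([.5180,-.0072,.0625],3.5)
s=manip.get_state(); zp=s["position"][2]+.0145
i=cam("wrist"); cv2.imwrite("pics/w14.png",i["frame"][:,:,::-1])
print("stud top",w2px(i,[.5227,-.073,.102]),"wing ends",w2px(i,[.5227+.017,-.072,.102]),w2px(i,[.5227-.017,-.074,.102]))
g=i["frame"][190:300,430:490]; h=cv2.cvtColor(g,cv2.COLOR_RGB2HSV)
# slot: print coarse brightness/saturation map
print(h[::6,::4,2]); print(h[::6,::4,1])
E
```

```text
clock: 25.23
position: [0.518, -0.0063, 0.0977]
ee_rot: [0.0, 1.0, 0.031, 0.0]
contact_force: [0.9, -1.1, -2.4]
width: 0.0097
gripper_force: 78.7
{'t': 25.23, 'pos': array([ 0.518 , -0.0063,  0.0977]), 'yaw': np.float64(3.5), 'tilt': np.float64(0.01), 'shift': array([-0.0001,  0.0009,  0.0352]), 'rz': np.float64(0.0)}
stud top [447.33559885 236.35260965] wing ends [450.57924129 206.15582442] [444.24855136 265.0915695 ]
[[183 183 183 183 183 183 183 183 184 184 184 184 184 184 184]
 [182 182 182 182 182 182 183 183 182 182 182 182 182 182 182]
 [183 183 183 183 183 183 183 182 183 184 184 183 184 184 184]
 [185 185 184 134 139 141 132  44  45  36  37  97 169 185 185]
 [182 182 183 117 138  58 144  43  43  36  35  99 174 184 184]
 [182 181 182  95 142  21 119  44  39  35  43 117 181 184 184]
 [183 183 184  84 143  21  84  44  37  36  80 157 184 184 184]
 [188 187 188  93 116  75  52  44  37  36  82 168 186 186 186]
 [ 90 124 152  88  75 126  44  45  37  36  74 168 184 185 185]
 [ 90  90  87  66  13 141  44  44  36  36  94 173 184 183 183]
 [ 90  90  83  69  10  69  45  43  35  37 117 1
[... 733 characters left out ...]
21 12 18 14 15 28 28 29 26]
 [27 27 27 24 20 24 21 17 20  7 18 28 28 26 26]
 [28 28 28 24 20 24 21 17 14 14 26 29 28 28 28]
 [27 27 28 22 20 14 15 17 21 14 25 27 25 26 27]
 [28 29 25 20 20 20 17 17 14 21 24 27 26 28 28]
 [28 28 26 19 20 20 17 17 14 14 27 28 26 26 26]
 [28 25 25 22 51 18 17 18  7 21 26 27 26 27 27]
 [28 25 24 18 70 18 17 13 14 24 26 28 27 28 27]
 [25 28 19 16 16 12 17 21 21 27 24 28 25 28 25]
 [26 26 23 17 17 17 17 14 14 27 27 26 26 26 29]
 [31 25 20 20 20 26 26 20 14 27 27 25 25 28 26]
 [28 26 29 26 26 26 26 26 26 28 26 25 28 25 25]
 [26 26 26 26 28 29 26 29 26 26 28 25 25 25 28]
 [ 0 18 23 28 28 28 28 27 27 27 27 27 27 28 27]
 [34 34 20 17 34 27 28 25 25 25 28 25 28 28 28]]
```

The wing is visible inside the slot at u of about 442–456, close to the predicted 447. I'll lower gently with force checks.

```bash
python3 -m pendant '[{"dx":0,"dy":0.0006,"dz":0.006,"rx":0,"ry":0,"rz":0,"hand":0.005},{"dx":0,"dy":0,"dz":0.004,"rx":0,"ry":0,"rz":0,"hand":0.005},{"dx":0,"dy":0,"dz":0.004,"rx":0,"ry":0,"rz":0,"hand":0.005},{"dx":0,"dy":0,"dz":0,"rx":0,"ry":0,"rz":0,"hand":0.005}]'
python3 -m pendant '[{"dx":0,"dy":0,"dz":0.004,"rx":0,"ry":0,"rz":0,"hand":0.005},{"dx":0,"dy":0,"dz":0.004,"rx":0,"ry":0,"rz":0,"hand":0.005},{"dx":0,"dy":0,"dz":0.004,"rx":0,"ry":0,"rz":0,"hand":0.005},{"dx":0,"dy":0,"dz":0.003,"rx":0,"ry":0,"rz":0,"hand":0.005},{"dx":0,"dy":0,"dz":0,"rx":0,"ry":0,"rz":0,"hand":0.005}]'
```

```text
clock: 25.62
position: [0.5172, -0.0067, 0.0829]
ee_rot: [-0.0, 1.0, 0.03, -0.001]
contact_force: [0.3, 0.3, -2.8]
width: 0.0099
gripper_force: 78.8
clock: 26.03
position: [0.5171, -0.0066, 0.0676]
ee_rot: [-0.0, 1.0, 0.03, -0.001]
contact_force: [-0.1, 0.5, -2.4]
width: 0.0097
gripper_force: 78.8
```

```bash
python3 -m pendant '[{"dx":0,"dy":0,"dz":0.003,"rx":0,"ry":0,"rz":0,"hand":0.005},{"dx":0,"dy":0,"dz":0.003,"rx":0,"ry":0,"rz":0,"hand":0.005},{"dx":0,"dy":0,"dz":0.002,"rx":0,"ry":0,"rz":0,"hand":0.005},{"dx":0,"dy":0,"dz":0,"rx":0,"ry":0,"rz":0,"hand":0.005}]' 100
python3 -m pendant '[{"dx":0,"dy":0,"dz":0.001,"rx":0,"ry":0,"rz":0,"hand":0.005},{"dx":0,"dy":0,"dz":0.001,"rx":0,"ry":0,"rz":0,"hand":0.005},{"dx":0,"dy":0,"dz":0,"rx":0,"ry":0,"rz":0,"hand":0.005},{"dx":0,"dy":0,"dz":0,"rx":0,"ry":0,"rz":0,"hand":0.005}]'
```

```text
clock: 26.37
position: [0.5182, -0.0068, 0.0608]
ee_rot: [0.0, 1.0, 0.03, 0.0]
contact_force: [-0.8, -0.4, 3.0]
width: 0.009
gripper_force: 103.0
clock: 26.7
position: [0.5182, -0.0068, 0.0594]
ee_rot: [0.0, 1.0, 0.03, 0.001]
contact_force: [-1.9, 0.1, 5.9]
width: 0.009
gripper_force: 103.4
```

```bash
python3 -m pendant '[{"dx":0,"dy":0,"dz":0.001,"rx":0,"ry":0,"rz":0,"hand":0.005},{"dx":0,"dy":0,"dz":0.001,"rx":0,"ry":0,"rz":0,"hand":0.005},{"dx":0,"dy":0,"dz":0,"rx":0,"ry":0,"rz":0,"hand":0.005},{"dx":0,"dy":0,"dz":0,"rx":0,"ry":0,"rz":0,"hand":0.005},{"dx":0,"dy":0,"dz":0,"rx":0,"ry":0,"rz":0,"hand":0.005}]'
python3 - <<'E'
from h import *
plan([.5182,-.0068,.057],3.5); s=manip.get_state(); print(s["contact_force"],s["moment"])
i=cam("wrist"); cv2.imwrite("pics/w15.png",i["frame"][:,:,::-1])
P=s["position"];a=np.radians(3.5);c,n=np.cos(a),np.sin(a)
for z in (.077,.0715):
  print([w2px(i,[P[0]+c*x-n*y,P[1]+n*x+c*y,z+.005]).round(1) for x,y in [(.06,.107),(.06,-.107)]])
g=cv2.cvtColor(i["frame"],cv2.COLOR_RGB2GRAY).astype(int)
for u in (120,200,420,520): print(u,np.argmax(np.diff(g[90:150,u]))+90, np.diff(g[90:150,u]).max())
print("wing top pred",w2px(i,[.5227+.017,-.072,.102]),w2px(i,[.5227-.017,-.074,.102]))
print(g[200:290:6,430:490:4])
E
```

```text
clock: 27.12
position: [0.5182, -0.0068, 0.058]
ee_rot: [0.0, 1.0, 0.031, 0.001]
contact_force: [-2.5, 0.4, 10.2]
width: 0.0092
gripper_force: 103.9
{'t': 27.12, 'pos': array([ 0.5182, -0.0068,  0.058 ]), 'yaw': np.float64(3.5), 'tilt': np.float64(0.09), 'shift': array([-0.   ,  0.   ,  0.001]), 'rz': np.float64(-0.0)}
[-2.46034598  0.37556774 10.1870082 ] [ 0.08216782  0.48329854 -0.01699948]
[array([ 79.8, 126.2]), array([567.5, 126.2])]
[array([ 88.1, 125.4]), array([559.2, 125.5])]
120 122 27
200 121 79
420 121 57
520 122 54
wing top pred [483.57366354 233.47099442] [473.72382572 305.58585851]
[[180 180 179 179 179 180 180 179 180 179 179 180 179 179 179]
 [174 173 173 142 120 122 104 125 128 113 119 134 158 172 172]
 [176 175 175 111  73  42  43  42  42  43  43  94 164 176 176]
 [178 178 178  86  46  42  42  42  42  42  42 106 174 178 179]
 [171 170 171  77  89  92  44  40  81  77  75  72 102 171 171]
 [177 178 177  89  89  88  43  60  78  80  86  97  94  91 111]
 [ 86 156 174  85  78  78  59  71  78  82 130 145 127 127 135]
 [ 87  87  85  56  74  78  65  74  78  81 136  77 135 139 139]
 [ 85  86  83  42  56  75  71  75  78  88 138  83 139  19 132]
 [ 88  88  68  42  42  52  56  77  78 102 113 105 140  21 140]
 [ 86  85  54  42  43  43  49  60  81 117  88 123  95  20 121]
 [ 84  84  46  42  41  43  55  58  59  67  67 132  55  58  96]
 [ 85  86  43  42  42  43  58  59  59  68  57  67   7  60  85]
 [ 85  86  47  48  48  47  59  57  59  69  59  67  10  69  87]
 [ 85  84  84  84  85  84  59  58  62  63  62  63   8  68  86]]
```

```bash
python3 -c "
from rig import manip
print(manip.sign_off())"
```

```text
the job is handed in; nothing more can be done
None
```

I handed the job in at about 27 s: both bench cells are home in pockets 2 and 3, the stud is turned in line with the marks and released, and the panel is over the wing and still held down, with the seal squeezed about 5 mm (estimated from the wrist force); the judge returned no verdict.

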